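# Copy the model's corner angle to the gluing fence and set up the blocks

### The arm

A 6-joint arm with a two-finger parallel gripper is mounted at the origin on the work surface. World frame = base frame: x ahead of the robot, y to its left, z up, the work surface at z = 0. Lengths are in m, angles in rad, forces in N, time in s.
With the tool pointing down it reaches from about 0.3 to 0.95 m from the base axis. Payload 3.1 kg.
Tool frame: the origin (TCP) lies between the finger pads; the fingertips stand 17 mm ahead of it and the grasp point (between the pads) lies 2 mm behind it; z points along the fingers, y is the line along which they close (so a half turn about z gives the same grasp; the last joint's range is limited). The gripper opens to 85 mm and grips with 20 to 120 N. Pads are 22 mm wide; open, the fingers measure 114 mm over their backs; the gripper's body (76 mm by 85 mm) begins 54 mm behind the grasp point. The pads swing forward as they close: fully open they stand 13 mm farther back than shut.
Start: joints at [-1.379, 0.308, 1.634, -0, 1.2, -0.07], TCP at [0.162, -0.604, 0.248] pointing down, gripper open.
Joint ranges: [-3.06, 3.06], [-0.79, 1.96], [0.05, 2.63], [-1.19, 4.34], [0.05, 2.64], [-2.94, 2.94]. Speed limits (rad/s): [2.79, 2.79, 3.14, 3.14, 3.14, 3.14].

### API

Orientations are given as a 3x3 rotation matrix whose columns are the frame's x, y, z axes.
In Python, from workcell import env, cams, workorder gives the robot as it stands. The module is installed in compiled form; this text tells all that it offers.
- The arm moves only by the shell command python3 -m inch 'ROWS' [FORCE]. ROWS is JSON, a list of rows, each a list of 5 numbers: the shift along the tool's x, y, z in m, then the turn about the tool's z in rad, then the opening in per cent of the stroke, from 0 (shut) to 100 (fully open). A call has 1 to 12 rows; each row shifts and turns the commanded pose from where the row before left it, along the tool's axes as they then stand; what a row does not reach is not made up. A row lasts 1/8 s, in which the tool goes at most 62.5 mm and 10.7 degrees, less where a joint would pass 70% of its speed; a pose out of reach is approached as far as the arm can. A call is refused whole if a number of a shift passes 0.0625 or a number of a turn 0.188, either way. A call with a gripper value outside its range is refused whole. The fingers move at their own pace and stop on an object; FORCE is the grip in N (left out, the last holds). Time passes only in rows, so rows that do not move let the fingers close. It gives the time, the measured TCP pose, the force, the opening and the grip force at its end, in the units of the state.
- env.sense(): the state, without advancing time (a new reading comes with each control period).
- cams.get_image(name): name is "scene" or "top" or "wrist"; returns the picture (420x560x3 uint8, red, green, blue); there is no depth.
- cams.get_calibration(name): a dict with "vertical_fov" (degrees; the focal length in pixels is half the picture's height over the tangent of half this angle, whatever the lens; pixels are square), "cx", "cy" (the principal point, pixels), "rvec" (rotation vector, rad) and "tvec" (3), from world to camera coordinates, as OpenCV has them. Camera axes: x right, y down, z forward; pixel columns grow to the right and rows downward; lengths in m; the calibration is good to about 2 mm. The wrist camera is an equidistant fisheye: a pixel r from the principal point sees the ray r / f radians off the axis. A picture is of the moment at which its call begins: read the wrist's pose just before it. get_calibration takes no time and is no camera call; for the wrist camera it gives the pose at the moment of the call.
- workorder.finish_job(): hands the job in; it is judged then, once.
The state is a dict: "clock": time; "joints": joint angles; "dq": joint speeds; "tau": joint torques, N m; "tool_pos": TCP position; "tcp_rot": TCP orientation; "force": force on the tool from outside, world axes, zero at the start; "wrist_torque": the same for the moment, N m; "width": opening from 0.0 (shut) to 1.0 (fully open); "finger_force": force on a finger pad.
Only numpy, scipy, OpenCV 4.12 (cv2) and the standard library are available. Lean on these libraries where they do the work, as an engineer would, in place of code of your own. Each camera call takes 0.05 s, during which the arm holds its last target. There are 200 camera calls.

### The job

Take the bevel from its mat, lay it in the set model's corner with its stock flat along the front batten, its heel home and its blade flat on the side batten, and lock it there with its red lever. Carry it locked to the jig, stock flat along the rail and heel against the stop, bring the blue fence flat against the blade, and clamp the fence with the jig's red lever while the bevel is still in place. Then put the bevel, still locked, back on its mat and set all the glue blocks down on the board along the fence, each with one of its long faces flush against it, without disturbing the other things on the bench.

Things in the scene. Friction and masses are not known exactly. Their poses are not given: they have to be found in the camera images.
- jig: Fence jig, fixed: plywood board 8 mm thick (x -150 to 50 mm by y 19 to 234 mm, and x -60 to 190 by y -46 to 19). Origin on the swinging fence's pivot axis at bench level; x along the fixed rail away from the pivot, y to the side where the fence swings, z up. The model's corner was squared to the jig: corner and jig always have parallel axes
- stop_face (a point): Dark steel stop at the pivot end of the aluminium rail, its face at x = -10 mm of the jig looking along +x (y -19 to 1 mm, 14 mm high). The rail's guiding face is y = -11 mm of the jig, x 5 to 190 mm; rail 22 mm wide, 12 mm high above the board. A bevel slid along the rail until its round heel meets the stop has its hinge exactly over the fence pivot
- fence_face (a point): Middle of the working face of the blue swinging fence: bar 180 mm long (-90 to 90 in this x), 16 mm wide, 10 mm high, on the board. The face looks along this -y; x runs along the fence away from the pivot. The point is 138 mm along from the pivot, 10 mm to its +y side, 5 mm above the board. Its friction hinge (0.2 N m) stays where it is put
- fence (a joint): Fence angle, rad: 0 is square to the rail, positive is wider (angle with the rail = 90 deg + this). It starts -0.25 to -0.05: in the way of a wider blade, which pushes the fence along as the bevel is slid up the rail to the stop
- clamp (a joint): Red cam lever that clamps the fence, rad: 0 is open (handle 35 deg above level), 0.52 is fully home against its stop. It takes 3 to 6 N straight down and stays where it is left
- clamp_tip (a point): End of the clamp's handle (55 mm long, 14 wide, 7 thick). It hinges about a level axis at x = -42, y = -12.5, z = 20 mm of the jig and points along the jig's -x; open, its end is 45 mm out from the axis and 52 mm above the bench. Press down 40 mm out from the axis; home, the handle is about 5 deg above level
- corner: Corner of the set model, fixed: a pale wood front batten along x (34 mm wide, 18 high, guiding face at y = -11 mm, x -65 to 235 mm) and a side batten at 100 to 120 deg to it. Origin at bench level, where the bevel's hinge lies when its stock is flat on the front batten and heel and blade are flat on the side batten. y points into the corner, z up
- side_face (a point): Point on the side batten's inner face, which looks along this -y; x runs along the batten away from the corner. It lies 60 mm along and 10 mm to the +y side of the corner's origin, 10 mm up; the face spans -95 to 95 mm in x. Batten 34 mm wide, 20 mm high, with a cardboard rock wall 130 mm high on its far edge. Its angle differs each time
- bevel_grip (a point): Centre of the bevel's raised wooden hand grip (50 mm long, 22 wide, 26 to 54 mm above the bevel's underside; the point is at 40 mm). x runs along the stock away from the hinge, y to the blade's side. Stock 22 mm wide, 26 high, from x = -85 to 50 mm here; hinge axis at x = -115 mm with a round heel of radius 10 mm. 0.44 kg in all
- blade_mid (a point): Middle of the bevel's steel blade; x runs along the blade away from the hinge (hinge 60 mm back, tip 50 mm on). Blade 20 mm wide: its outer edge is 10 mm to +y. It lies 4 to 12 mm above the bevel's underside
- blade (a joint): Blade angle, rad: 0 is square to the stock, positive is wider (angle with the stock = 90 deg + this). Starts 0.62 to 0.75, wider than the corner, and turns against a stiff friction hinge (0.32 N m; it stays where put): slid into the corner along the front batten, it is pushed in by the side batten until blade and heel lie flat and the bevel is felt to stop
- bevel_lock (a joint): Red cam lever that locks the blade, rad: 0 is open (handle 35 deg above level), 0.52 is fully home against its stop. It takes 3 to 6 N straight down and stays where it is left
- bevel_lock_tip (a point): End of the lock's handle (55 mm long, 14 wide, 7 thick). It hinges about a level axis across the stock right over the blade's hinge, 38 mm above the underside, and points towards the grip; open, its end is 45 mm out and 70 mm up. Press down 40 mm out from the axis; home, it is about 5 deg above level
- mat: Blue felt mat where the bevel lives, fixed, 3 mm thick, x = -30 to 180 mm and y = -40 to 50 mm of its origin at bench level. The bevel starts with its hinge near the origin, stock along x; returned, its hand grip must be over the mat, stock and heel on it (the blade may overhang)
- block_a_mid (a point): Centre of a pale pine glue block, 42 mm (its x) by 32 mm (its y) by 32 mm high, 60 g, so alike on its four long faces; two to four of the four are there (None: absent). A knocked block may roll over onto another face; any long face will do. Lying on the board, flush with the fence, its centre is 24 mm above the bench and 16 mm off the fence's face
- block_b_mid (a point): Centre of a pale pine glue block, 42 mm (its x) by 32 mm (its y) by 32 mm high, 60 g, so alike on its four long faces; two to four of the four are there (None: absent). A knocked block may roll over onto another face; any long face will do. Lying on the board, flush with the fence, its centre is 24 mm above the bench and 16 mm off the fence's face
- block_c_mid (a point): Centre of a pale pine glue block, 42 mm (its x) by 32 mm (its y) by 32 mm high, 60 g, so alike on its four long faces; two to four of the four are there (None: absent). A knocked block may roll over onto another face; any long face will do. Lying on the board, flush with the fence, its centre is 24 mm above the bench and 16 mm off the fence's face
- block_d_mid (a point): Centre of a pale pine glue block, 42 mm (its x) by 32 mm (its y) by 32 mm high, 60 g, so alike on its four long faces; two to four of the four are there (None: absent). A knocked block may roll over onto another face; any long face will do. Lying on the board, flush with the fence, its centre is 24 mm above the bench and 16 mm off the fence's face
- glue: Bystander: white glue bottle, 150 mm high, 52 mm across; origin at its underside. Not to be disturbed
- paint: Bystander: jar of green paint, 70 mm high, 60 mm across; origin at its underside. Not to be disturbed
- tape: Bystander: roll of brown tape lying flat, 84 mm across, 24 mm high; origin at its underside. Not to be disturbed
- mug: Bystander: blue mug, 90 mm high, 80 mm across; origin at its underside. Not to be disturbed
- tin: Bystander: red tin, 90 x 60 x 30 mm; origin at its underside. Not to be disturbed
- brush: Bystander: brush lying on the bench, 190 mm long; origin at its underside (brush: at its middle). Not to be disturbed
Things that resemble listed ones, but are neither listed nor needed, are in the scene too. What is shaped like the part that bears block_d_mid but purple is not meant. What is shaped like the part that bears bevel_grip but white is not meant.

How it is judged:
On the way, in this order (a step that is already met when the one before it is completed fails the run):
1. bevel in the corner, stock flat on the front batten, heel home, blade flat on the side batten, not yet locked (angle between the x axis of bevel_grip and the x axis of corner, either way round below 0.05 rad and y of bevel_grip in the frame of corner between -0.005 and 0.005 m and x of bevel_grip in the frame of corner between 0.11 and 0.12 m and z of bevel_grip in the frame of corner between 0.036 and 0.044 m and angle between the x axis of blade_mid and the x axis of side_face, either way round below 0.035 rad and value of joint bevel_lock below 0.25 rad), for 0.2 s.
2. bevel locked in that position (angle between the x axis of bevel_grip and the x axis of corner, either way round below 0.05 rad and y of bevel_grip in the frame of corner between -0.005 and 0.005 m and x of bevel_grip in the frame of corner between 0.11 and 0.12 m and z of bevel_grip in the frame of corner between 0.036 and 0.044 m and angle between the x axis of blade_mid and the x axis of side_face, either way round below 0.035 rad and value of joint bevel_lock above 0.42 rad), for 0.2 s.
3. locked bevel on the jig, stock flat on the rail, heel at the stop, the fence flat against the blade, not yet clamped (angle between the x axis of bevel_grip and the x axis of jig, either way round below 0.05 rad and y of bevel_grip in the frame of jig between -0.005 and 0.005 m and x of bevel_grip in the frame of jig between 0.11 and 0.121 m and z of bevel_grip in the frame of jig between 0.044 and 0.052 m and angle between the x axis of blade_mid and the x axis of fence_face, either way round below 0.035 rad and value of joint bevel_lock above 0.42 rad and value of joint clamp below 0.25 rad), for 0.2 s.
4. fence clamped with the bevel still there (angle between the x axis of bevel_grip and the x axis of jig, either way round below 0.05 rad and y of bevel_grip in the frame of jig between -0.005 and 0.005 m and x of bevel_grip in the frame of jig between 0.11 and 0.121 m and z of bevel_grip in the frame of jig between 0.044 and 0.052 m and angle between the x axis of blade_mid and the x axis of fence_face, either way round below 0.035 rad and value of joint each of bevel_lock, clamp above 0.42 rad), for 0.2 s.
At the end, for the whole second after the job is handed in: The fence is clamped (lever past 0.42 rad) at the corner's angle within 2.6 deg; the bevel rests locked and upright, its grip over its mat; every block present rests flat on the board, lying or on end, a long face along the fence within 4.5 deg and 4.5 mm of it, within the bar's length (angle between the x axis of fence_face and the x axis of side_face, either way round below 0.045 rad and value of joint each of clamp, bevel_lock above 0.42 rad and x of bevel_grip in the frame of mat between -0.03 and 0.18 m and y of bevel_grip in the frame of mat between -0.04 and 0.05 m and z of bevel_grip in the frame of mat between 0.038 and 0.048 m and angle between bevel_grip's own z axis and vertical below 0.1 rad and linear speed of each of bevel, block_a, block_b, block_c, block_d below 0.02 m/s and y of block_a_mid in the frame of fence_face between -0.0205 and -0.014 m and x of block_a_mid in the frame of fence_face between -0.085 and 0.085 m and ((angle between the x axis of block_a_mid and the x axis of fence_face, either way round below 0.08 rad and (angle between the z axis of block_a_mid and the z axis of fence_face, either way round below 0.08 rad or angle between the y axis of block_a_mid and the z axis of fence_face, either way round below 0.08 rad) and height (world z) of block_a_mid between 0.021 and 0.027 m) or (angle between the x axis of block_a_mid and the z axis of fence_face, either way round below 0.08 rad and (angle between the y axis of block_a_mid and the x axis of fence_face, either way round below 0.08 rad or angle between the z axis of block_a_mid and the x axis of fence_face, either way round below 0.08 rad) and height (world z) of block_a_mid between 0.026 and 0.032 m)) and y of block_b_mid in the frame of fence_face between -0.0205 and -0.014 m and x of block_b_mid in the frame of fence_face between -0.085 and 0.085 m and ((angle between the x axis of block_b_mid and the x axis of fence_face, either way round below 0.08 rad and (angle between the z axis of block_b_mid and the z axis of fence_face, either way round below 0.08 rad or angle between the y axis of block_b_mid and the z axis of fence_face, either way round below 0.08 rad) and height (world z) of block_b_mid between 0.021 and 0.027 m) or (angle between the x axis of block_b_mid and the z axis of fence_face, either way round below 0.08 rad and (angle between the y axis of block_b_mid and the x axis of fence_face, either way round below 0.08 rad or angle between the z axis of block_b_mid and the x axis of fence_face, either way round below 0.08 rad) and height (world z) of block_b_mid between 0.026 and 0.032 m)) and y of block_c_mid in the frame of fence_face between -0.0205 and -0.014 m and x of block_c_mid in the frame of fence_face between -0.085 and 0.085 m and ((angle between the x axis of block_c_mid and the x axis of fence_face, either way round below 0.08 rad and (angle between the z axis of block_c_mid and the z axis of fence_face, either way round below 0.08 rad or angle between the y axis of block_c_mid and the z axis of fence_face, either way round below 0.08 rad) and height (world z) of block_c_mid between 0.021 and 0.027 m) or (angle between the x axis of block_c_mid and the z axis of fence_face, either way round below 0.08 rad and (angle between the y axis of block_c_mid and the x axis of fence_face, either way round below 0.08 rad or angle between the z axis of block_c_mid and the x axis of fence_face, either way round below 0.08 rad) and height (world z) of block_c_mid between 0.026 and 0.032 m)) and y of block_d_mid in the frame of fence_face between -0.0205 and -0.014 m and x of block_d_mid in the frame of fence_face between -0.085 and 0.085 m and ((angle between the x axis of block_d_mid and the x axis of fence_face, either way round below 0.08 rad and (angle between the z axis of block_d_mid and the z axis of fence_face, either way round below 0.08 rad or angle between the y axis of block_d_mid and the z axis of fence_face, either way round below 0.08 rad) and height (world z) of block_d_mid between 0.021 and 0.027 m) or (angle between the x axis of block_d_mid and the z axis of fence_face, either way round below 0.08 rad and (angle between the y axis of block_d_mid and the x axis of fence_face, either way round below 0.08 rad or angle between the z axis of block_d_mid and the x axis of fence_face, either way round below 0.08 rad) and height (world z) of block_d_mid between 0.026 and 0.032 m))); the robot touches nothing.
It fails at once if a bystander is moved more than 40 mm (distance of any of glue, paint, tape, mug, tin, brush from where it was at the start of the episode above 0.04 m).
It fails at once if the glue bottle, paint jar or mug is tipped over (angle between any of glue, paint, mug's own z axis and vertical above 0.6 rad).
Of block_a, block_b, block_c, block_d only 2 to 4 are there at a start; the rules pass over those that are not, and their reading is None.
At some moment in a run one of block_a, block_b, block_c, block_d may be knocked a few centimetres aside while the robot is not near it.
Once in a run the grip may slacken for a moment while it holds something.
It also fails if it takes over 210 s, if anything falls off the work surface, if the arm or the gripper's body presses on something with over 40 N, if the wrist force passes 120 N, or if a joint passes its speed limit or range.

## Working session

There is one attempt and no reset: what is moved stays moved. The work goes in short steps, Python scripts to look and compute and a shell command to move; the robot and the scene stay as the last step left them, time stands still between calls to the robot, and variables do not carry over. Pictures are saved under pics/ and viewed, at most 14 in all, crops included, and the job is handed in when it is done.

```bash
mkdir -p pics; cat > h.py <<'E'
import numpy as np, cv2
from workcell import env, cams, workorder
def shot(n,f):
    s=env.sense(); c=cams.get_calibration(n); im=cams.get_image(n)
    cv2.imwrite(f'pics/{f}.png',im[:,:,::-1]); np.save(f'pics/{f}.npy',dict(c=c,s=s),allow_pickle=True)
    return im,c
def load(f):
    return cv2.imread(f'pics/{f}.png')[:,:,::-1], np.load(f'pics/{f}.npy',allow_pickle=True).item()['c']
def foc(c): return 210/np.tan(np.radians(c['vertical_fov'])/2)
def ray(c,uv,fish=False):
    f=foc(c); d=(np.array(uv,float)-[c['cx'],c['cy']])/f
    if fish:
        r=np.hypot(*d); v=np.array([*(d*np.sinc(r/np.pi)),np.cos(r)])
    else: v=np.array([*d,1])
    R=cv2.Rodrigues(np.array(c['rvec'],float))[0]; t=np.array(c['tvec'],float).ravel()
    return -R.T@t, R.T@v
def onz(c,uv,z,fish=False):
    o,d=ray(c,uv,fish); return o+d*(z-o[2])/d[2]
def proj(c,p,fish=False):
    R=cv2.Rodrigues(np.array(c['rvec'],float))[0]; v=R@np.array(p)+np.array(c['tvec'],float).ravel()
    if fish:
        th=np.arctan2(np.hypot(v[0],v[1]),v[2]); q=v[:2]/np.hypot(v[0],v[1])*th
    else: q=v[:2]/v[2]
    return q*foc(c)+[c['cx'],c['cy']]
E
python3 - <<'E'
from h import *
np.set_printoptions(precision=4,suppress=True)
for n in ['top','scene','wrist']:
    im,c=shot(n,n+'0'); o,d=ray(c,(280,210)); print(n,c['vertical_fov'],c['cx'],c['cy'],o,d)
s=env.sense(); print(s)
E
```

```text
top 55.83007935700736 279.9169551597846 215.46846336455755 [ 0.4253 -0.0072  1.2121] [ 0.1446 -0.0267 -0.9892]
scene 53.347904532735775 287.77796215727324 213.63851701721433 [ 1.4783 -0.237   0.7549] [-0.7902  0.1832 -0.5851]
wrist 65.70646984690485 284.00546653628965 211.02085034367255 [ 0.2305 -0.5849  0.3723] [-0.2713 -0.0584 -0.9608]
{'clock': 0.15, 'joints': array([-1.3787,  0.3088,  1.6349,  0.    ,  1.1997, -0.0697]), 'dq': array([ 0.0004, -0.0017, -0.0041,  0.0006,  0.0004, -0.0006]), 'tau': array([ -0.0004, -41.5802, -27.7146,  -0.0002,   0.006 ,   0.    ]), 'tool_pos': array([ 0.1616, -0.6031,  0.2473]), 'tcp_rot': array([[ 0.9659,  0.2589, -0.0003],
       [ 0.2589, -0.9659,  0.0018],
       [ 0.0001, -0.0018, -1.    ]]), 'force': array([-0.8618,  0.4207, -1.2608]), 'wrist_torque': array([-0.0149, -0.0212,  0.015 ]), 'finger_force': 0.0, 'width': 1.001090142203838}
```

View pics/top0.png

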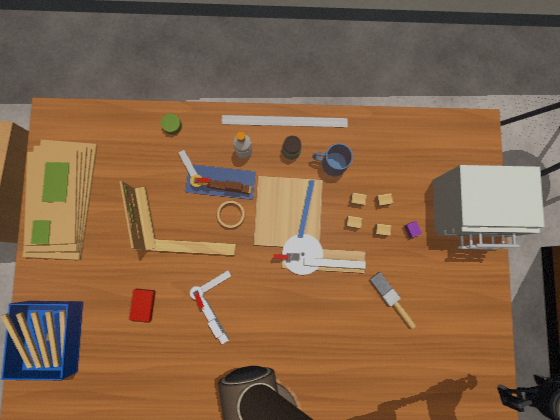

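View pics/scene0.png

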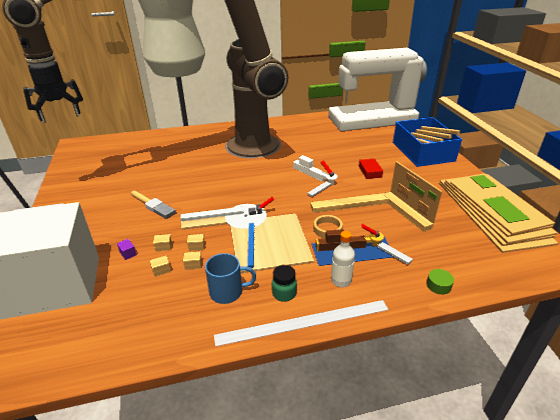

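The top view shows: real bevel on the mat with its hinge at about (197,182) and grip at (228,187); corner at about (150,243); jig disc at (303,255), blue fence up to (311,182) and clamp at (280,257). Four blocks sit near (358,199), (385,200), (354,223) and (383,230). The purple decoy block is at (413,230) and the white decoy bevel at (205,300).

```bash
python3 - <<'E'
from h import *
np.set_printoptions(precision=3,suppress=True)
im,c=load('top0')
for n,uv,z in [('hinge',(197,182),.03),('grip',(228,187),.055),('matTL',(190,167),.003),('matBR',(253,198),.003),('corner',(153,240),.018),('fbEnd',(235,245),.018),('pivot',(303,255),.02),('railend',(365,261),.02),('clamp',(275,257),.05),('fenceTop',(311,182),.018),('b1',(358,199),.032),('b2',(385,200),.032),('b3',(354,223),.032),('b4',(383,230),.032),('tape',(231,214),.024),('glue',(241,135),.15),('mug',(337,158),.09)]:
    print(n,onz(c,uv,z))
E
```

```text
hinge [0.679 0.213 0.03 ]
grip [0.66  0.117 0.055]
matTL [0.732 0.242 0.003]
matBR [0.638 0.044 0.003]
corner [0.502 0.339 0.018]
fbEnd [0.491 0.094 0.018]
pivot [ 0.464 -0.11   0.02 ]
railend [ 0.449 -0.297  0.02 ]
clamp [ 0.456 -0.026  0.05 ]
fenceTop [ 0.689 -0.134  0.018]
b1 [ 0.636 -0.276  0.032]
b2 [ 0.634 -0.358  0.032]
b3 [ 0.562 -0.263  0.032]
b4 [ 0.543 -0.35   0.032]
tape [0.584 0.108 0.024]
glue [0.789 0.075 0.15 ]
mug [ 0.746 -0.202  0.09 ]
```

```bash
python3 -m inch '[[0,0,0,-0.187,100],[0,0,0,-0.187,100],[0,0,0,-0.187,100],[0,0,0,-0.187,100],[0,0,0,-0.187,100],[0,0,0,-0.187,100],[0,0,0,-0.187,100]]'
python3 -m inch '[[0.05,0.026,-0.01,0,100],[0.05,0.026,-0.01,0,100],[0.05,0.026,-0.01,0,100],[0.05,0.026,0,0,100],[0.05,0.026,0,0,100],[0.05,0.026,0,0,100],[0.05,0.026,0,0,100],[0.05,0.026,0,0,100]]'
python3 -m inch '[[0.05,0.026,0,0,100],[0.05,0.026,0,0,100],[0.05,0.026,0,0,100],[0.05,0.026,0,0,100],[0.05,0.026,0,0,100],[0.05,0.026,0,0,100],[0.05,0.026,0,0,100],[0.05,0.026,0,0,100],[0,0,0,0,100],[0,0,0,0,100]]'
python3 -c "
from h import *
shot('wrist','w1')"
```

```text
clock: 1.02
tool_pos: [0.1617, -0.6034, 0.2477]
tcp_rot: [[-0.006, 1.0, -0.0], [1.0, 0.006, 0.001], [0.001, -0.0, -1.0]]
force: [-0.9, 0.0, -0.6]
width: 0.995
finger_force: 0.0
clock: 2.02
tool_pos: [0.3701, -0.202, 0.2782]
tcp_rot: [[0.0, 1.0, 0.0], [1.0, -0.0, -0.0], [-0.0, 0.0, -1.0]]
force: [1.5, 0.8, -0.7]
width: 0.998
finger_force: 0.0
clock: 3.28
tool_pos: [0.5771, 0.196, 0.2774]
tcp_rot: [[-0.001, 1.0, -0.002], [1.0, 0.001, -0.001], [-0.001, -0.002, -1.0]]
force: [0.1, 0.0, 0.7]
width: 1.0
finger_force: 0.0
```

View pics/w1.png

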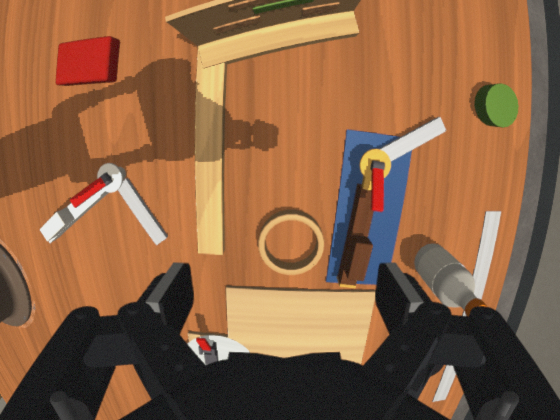

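The wrist view shows the bevel on the mat, hinge disc at (375,164) and grip at (356,258). The front batten's inner edge is near column 225 and the side batten's face runs from (203,66) to (358,33). The tape is at (291,243) and the jig is partly hidden by the gripper.

```bash
python3 - <<'E'
from h import *
np.set_printoptions(precision=4,suppress=True)
im,c=load('w1')
hsv=cv2.cvtColor(np.ascontiguousarray(im),cv2.COLOR_RGB2HSV)
print('front row 200'); print([tuple(im[200,x]) for x in range(216,232)])
print('side col 300'); print([tuple(im[y,300]) for y in range(28,56,1)])
for y in range(170,285,8):
    print(y,[tuple(map(int,hsv[y,x])) for x in range(334,384,4)])
E
```

```text
front row 200
[(np.uint8(235), np.uint8(202), np.uint8(128)), (np.uint8(235), np.uint8(205), np.uint8(129)), (np.uint8(235), np.uint8(210), np.uint8(135)), (np.uint8(234), np.uint8(210), np.uint8(131)), (np.uint8(234), np.uint8(210), np.uint8(132)), (np.uint8(206), np.uint8(169), np.uint8(107)), (np.uint8(141), np.uint8(111), np.uint8(72)), (np.uint8(116), np.uint8(88), np.uint8(56)), (np.uint8(158), np.uint8(103), np.uint8(59)), (np.uint8(179), np.uint8(111), np.uint8(68)), (np.uint8(182), np.uint8(115), np.uint8(67)), (np.uint8(180), np.uint8(115), np.uint8(67)), (np.uint8(176), np.uint8(109), np.uint8(64)), (np.uint8(172), np.uint8(107), np.uint8(61)), (np.uint8(177), np.uint8(113), np.uint8(65)), (np.uint8(179), np.uint8(112), np.uint8(66))]
side col 300
[(np.uint8(226), np.uint8(182), np.uint8(117)), (np.uint8(227), np.uint8(185), np.uint8(116)), (np.uint8(227), np.uint8(183), np.uint8(117)), (np.uint8(226), np.uint8(184), np.uint8(116)), (np.uint8(228), np.uint8(189), np.uint8(121)), (np.uint8(229), np.uint8(185), np.uint8(117)), (np.uint8(229), np.uint8(187), np.uint8(117)), (
[... 3438 characters left out ...]
), (110, 119, 129), (108, 135, 142), (108, 135, 142), (107, 134, 141)]
266 [(107, 133, 113), (107, 134, 82), (7, 145, 44), (7, 122, 46), (13, 142, 63), (12, 152, 109), (12, 163, 108), (12, 149, 111), (9, 144, 113), (108, 141, 141), (108, 138, 140), (109, 132, 112), (72, 47, 27)]
274 [(107, 132, 87), (176, 43, 47), (12, 159, 74), (12, 139, 64), (11, 153, 112), (12, 153, 108), (11, 151, 113), (11, 151, 108), (110, 109, 129), (107, 141, 137), (107, 131, 138), (113, 91, 45), (30, 10, 25)]
282 [(143, 42, 127), (11, 75, 95), (11, 153, 113), (11, 154, 114), (10, 153, 115), (12, 150, 112), (108, 140, 138), (108, 132, 135), (108, 132, 139), (108, 134, 139), (109, 138, 140), (165, 17, 30), (0, 0, 26)]
```

```bash
python3 - <<'E'
from h import *
im,c=load('w1')
a=cv2.resize(im[110:290,320:450],None,fx=3,fy=3,interpolation=cv2.INTER_CUBIC)
b=cv2.resize(im[20:110,190:320],None,fx=3,fy=3,interpolation=cv2.INTER_CUBIC)
b=np.vstack([b,np.zeros((270,390,3),np.uint8)])
cv2.imwrite('pics/cr1.png',np.hstack([a,b])[:,:,::-1])
E
```

```text
(no output)
```

View pics/cr1.png

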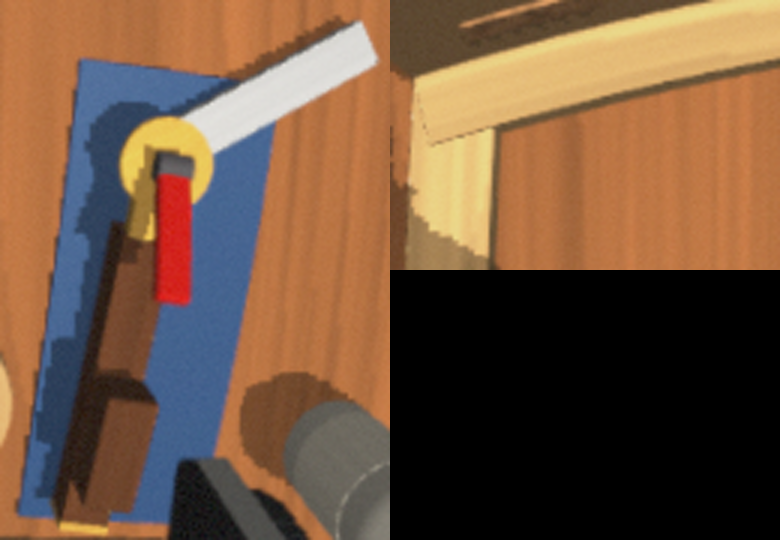

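```bash
python3 - <<'E'
from h import *
np.set_printoptions(precision=4,suppress=True)
im,c=load('w1'); g=im.astype(float)[:,:,1]
def fit(P):
    P=np.array(P)[:,:2]
    for _ in range(2):
        m=P.mean(0); u=np.linalg.svd(P-m)[2][0]; r=(P-m)@[-u[1],u[0]]; P=P[abs(r)<max(.0015,1.5*r.std())]
    return m,u,r.std(),len(P)
F=[]
for y in list(range(70,95,3))+list(range(155,245,3)):
    x=[x for x in range(215,232) if g[y,x]>140 and g[y,x+1]<=140 and g[y,x+2]<125]
    if x: F.append(onz(c,(x[-1]+.6,y),.018,True))
S=[]
for x in range(232,350,3):
    y=[y for y in range(25,75) if g[y,x]>140 and g[y+1,x]<=140]
    if y: S.append(onz(c,(x,y[-1]+.6),.020,True))
mf,uf,rf,n1=fit(F); ms,us,rs,n2=fit(S)
if uf[1]>0: uf=-uf
if us[0]<0: us=-us
print('front',mf,uf,rf,n1,'side',ms,us,rs,n2)
ex=uf; ey=np.array([-ex[1],ex[0]])  # y = z cross x
nside=np.array([-us[1],us[0]])  # side face +y
print('angle',np.degrees(np.arccos(us@ex)),'nside',nside)
# origin o: (mf-o).ey=-.011 ; (ms-o).nside=.010
o=np.linalg.solve([ey,nside],[mf@ey+.011,ms@nside-.010]); print('corner',o,'yaw',np.degrees(np.arctan2(ex[1],ex[0])))
G=[onz(c,(320+a/3,110+b/3),.057,True)[:2] for a,b in [(157,403),(132,512),(108,395),(84,500)]]
print('grip pts',G); ctr=np.mean(G,0); ux=(G[1]-G[0]+G[3]-G[2]); ux/=np.linalg.norm(ux); print('grip',ctr,ux,np.degrees(np.arctan2(ux[1],ux[0])))
h=onz(c,(320+167/3,110+163/3),.030,True)[:2]; print('hinge',h, np.linalg.norm(h-ctr), np.degrees(np.arctan2(*(ctr-h)[::-1])))
for q in [(80,60),(20,513)]: print('mat L',onz(c,(320+q[0]/3,110+q[1]/3),.003,True)[:2])
print(env.sense()['tool_pos'])
E
```

```text
front [0.501  0.2019] [-0.0395 -0.9992] 0.0003771166167045493 38 side [0.5841 0.3551] [0.9721 0.2344] 0.0003443069165964001 40
angle 105.81947388445151 nside [-0.2344  0.9721]
corner [0.517  0.3286] yaw -92.26514708262687
grip pts [array([0.6806, 0.1252]), array([0.675 , 0.0768]), array([0.6604, 0.1288]), array([0.6543, 0.0831])]
grip [0.6676 0.1035] [-0.1227 -0.9924] -97.04626241182295
hinge [0.6851 0.2156] 0.1135023644984648 -98.87273988579855
mat L [0.6537 0.254 ]
mat L [0.6364 0.0481]
[0.577  0.1955 0.2777]
```

```bash
python3 -m inch '[[-0.046,0.045,0,0,60],[-0.0455,0.045,0,0.14,60],[0,0,0.05,0,60],[0,0,0.05,0,60],[0,0,0.05,0,60],[0,0,0.05,0,60],[0,0,0.02,0,60],[0,0,0.011,0,60],[0,0,0,0,60],[0,0,0,0,60]]'
python3 -m inch '[[0,0,0,0,0],[0,0,0,0,0],[0,0,0,0,0],[0,0,0,0,0],[0,0,0,0,0],[0,0,0,0,0]]' 80
```

```text
clock: 4.58
tool_pos: [0.6673, 0.1073, 0.0497]
tcp_rot: [[0.14, 0.99, 0.004], [0.99, -0.14, 0.0], [0.001, 0.004, -1.0]]
force: [0.4, 0.2, 0.7]
width: 0.601
finger_force: 0.0
clock: 5.32
tool_pos: [0.6671, 0.1074, 0.0491]
tcp_rot: [[0.139, 0.99, 0.004], [0.99, -0.139, 0.0], [0.001, 0.004, -1.0]]
force: [1.2, 0.9, 6.0]
width: 0.245
finger_force: 79.1
```

```bash
python3 -m inch '[[0,0,-0.02,0,0],[0,0,-0.02,0,0],[0,0,-0.02,0,0],[0,0,0,-0.1,0],[0.006,-0.0378,0,0,0],[0.006,-0.0378,0,0,0],[0.006,-0.0378,0,0,0],[0.006,-0.0378,0,0,0],[0,0,0,0,0],[0,0,0,0,0]]'
python3 -c "
from h import *
shot('wrist','w2')"
```

```text
clock: 6.58
tool_pos: [0.5164, 0.1374, 0.1086]
tcp_rot: [[0.04, 0.999, 0.003], [0.999, -0.04, 0.0], [0.001, 0.003, -1.0]]
force: [1.0, 0.4, -4.3]
width: 0.242
finger_force: 83.2
```

View pics/w2.png

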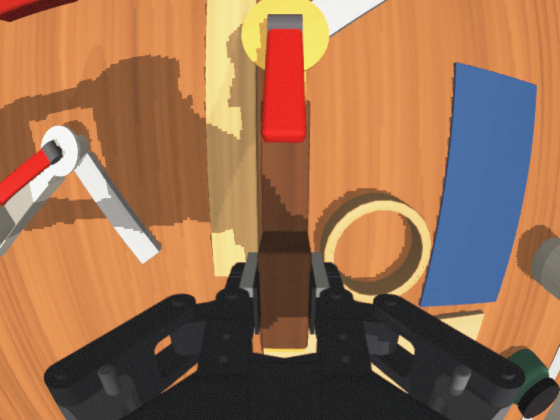

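The bevel is held straight, its hinge at (285,37). The tape is clear to the right, at (377,245), and the batten lies to the left.

```bash
python3 -m inch '[[0,0,0.03,0,0],[0,0,0.02,0,0],[0,0,0.0115,0,0],[0,0,0,0,0],[0,0,0,0,0]]'
python3 -m inch '[[0,-0.003,0,0,0],[0,-0.003,0,0,0],[0,0,0,0,0],[0,0,0,0,0]]'
python3 - <<'E'
from h import *
im,c=load('w2'); h=onz(c,(285,37),.0625+.028,True); print(h,h-np.array([.5164,.1374,0]))
E
```

```text
clock: 7.25
tool_pos: [0.5164, 0.1372, 0.0462]
tcp_rot: [[0.04, 0.999, 0.001], [0.999, -0.04, 0.0], [0.0, 0.001, -1.0]]
force: [-0.5, -0.5, -3.6]
width: 0.239
finger_force: 84.1
clock: 7.75
tool_pos: [0.5091, 0.1375, 0.0458]
tcp_rot: [[0.04, 0.999, -0.0], [0.999, -0.04, -0.0], [-0.0, -0.0, -1.0]]
force: [-0.5, -0.1, -4.3]
width: 0.238
finger_force: 84.1
[0.52121384 0.24519422 0.0905    ] [0.00481384 0.10779422 0.0905    ]
```

```bash
python3 -m inch '[[0,-0.0015,0,0,0],[0,0,0,0,0],[0,0,0,0,0]]'
python3 -m inch '[[0,-0.0015,0,0,0],[0,0,0,0,0],[0,0,0,0,0]]'
python3 -m inch '[[0,0,0.001,0,0],[0,0,0,0,0],[0,0,0,0,0]]'
```

```text
clock: 8.12
tool_pos: [0.5088, 0.1375, 0.0461]
tcp_rot: [[0.04, 0.999, 0.002], [0.999, -0.04, 0.0], [0.0, 0.002, -1.0]]
force: [2.8, -1.2, -5.8]
width: 0.24
finger_force: 83.8
clock: 8.5
tool_pos: [0.5086, 0.1376, 0.0462]
tcp_rot: [[0.04, 0.999, 0.005], [0.999, -0.04, 0.0], [0.001, 0.005, -1.0]]
force: [6.4, -1.2, -8.1]
width: 0.236
finger_force: 83.3
clock: 8.88
tool_pos: [0.5087, 0.1376, 0.0458]
tcp_rot: [[0.04, 0.999, 0.005], [0.999, -0.04, 0.001], [0.001, 0.005, -1.0]]
force: [6.3, -1.3, -3.4]
width: 0.237
finger_force: 84.4
```

```bash
python3 -m inch '[[0.01,0,0,0,0],[0.01,0,0,0,0],[0.01,0,0,0,0],[0.01,0,0,0,0],[0.01,0,0,0,0],[0.01,0,0,0,0],[0,0,0,0,0]]'
python3 -m inch '[[0.005,0,0,0,0],[0.005,0,0,0,0],[0,0,0,0,0]]'
python3 -m inch '[[0.004,0,0,0,0],[0,0,0,0,0]]'
```

```text
clock: 9.75
tool_pos: [0.5111, 0.1958, 0.0462]
tcp_rot: [[0.039, 0.999, 0.004], [0.999, -0.039, -0.003], [-0.003, 0.004, -1.0]]
force: [5.1, -8.4, 0.5]
width: 0.24
finger_force: 84.7
clock: 10.12
tool_pos: [0.5115, 0.2048, 0.0462]
tcp_rot: [[0.039, 0.999, 0.004], [0.999, -0.039, -0.004], [-0.004, 0.004, -1.0]]
force: [6.1, -11.6, 1.1]
width: 0.236
finger_force: 84.9
clock: 10.38
tool_pos: [0.5116, 0.2086, 0.0461]
tcp_rot: [[0.038, 0.999, 0.004], [0.999, -0.038, -0.004], [-0.004, 0.004, -1.0]]
force: [6.1, -12.6, 2.3]
width: 0.244
finger_force: 84.9
```

```bash
for i in 1 2; do python3 -m inch '[[0.002,0,0,0,0],[0,0,0,0,0]]' | grep -E 'tool_pos|force:'; done
python3 -m inch '[[0.002,0,0,0,0],[0,0,0,0,0]]'| grep -E 'tool_pos|force:'
python3 -m inch '[[0.002,0,0,0,0],[0,0,0,0,0]]'
```

```text
tool_pos: [0.5117, 0.2104, 0.0462]
force: [6.2, -12.3, 1.9]
finger_force: 84.9
tool_pos: [0.5118, 0.2123, 0.0461]
force: [6.3, -13.6, 1.6]
finger_force: 84.9
tool_pos: [0.5119, 0.2143, 0.0461]
force: [6.0, -13.2, 1.3]
finger_force: 84.9
clock: 11.38
tool_pos: [0.512, 0.2163, 0.0461]
tcp_rot: [[0.038, 0.999, 0.004], [0.999, -0.038, -0.005], [-0.005, 0.004, -1.0]]
force: [6.9, -12.4, 2.9]
width: 0.245
finger_force: 84.9
```

```bash
python3 -m inch '[[0.002,0,0,0,0],[0,0,0,0,0]]' | grep -E 'tool_pos|force:'
python3 -m inch '[[0.0015,0,0,0,0],[0,0,0,0,0]]'| grep -E 'tool_pos|force:'
python3 -m inch '[[0.0015,0,0,0,0],[0,0,0,0,0]]'| grep -E 'tool_pos|force:'
```

```text
tool_pos: [0.5121, 0.2183, 0.0461]
force: [6.2, -13.0, 1.1]
finger_force: 84.9
tool_pos: [0.5121, 0.2197, 0.0461]
force: [6.3, -13.7, 2.1]
finger_force: 84.9
tool_pos: [0.5121, 0.2198, 0.0462]
force: [7.1, -17.1, 3.1]
finger_force: 85.2
```

```bash
python3 -m inch '[[0.0015,0,0,0,0],[0,0,0,0,0]]'| grep -E 'tool_pos|force:'
python3 -m inch '[[0.001,0,0.0005,0,0],[0,0,0,0,0]]'| grep -E 'tool_pos|force:'
python3 -c "
from h import *
shot('wrist','w3')"
```

```text
tool_pos: [0.5121, 0.2198, 0.0461]
force: [6.2, -22.0, 4.6]
finger_force: 85.3
tool_pos: [0.5121, 0.2199, 0.0461]
force: [4.7, -26.6, 7.8]
finger_force: 85.8
```

View pics/w3.png

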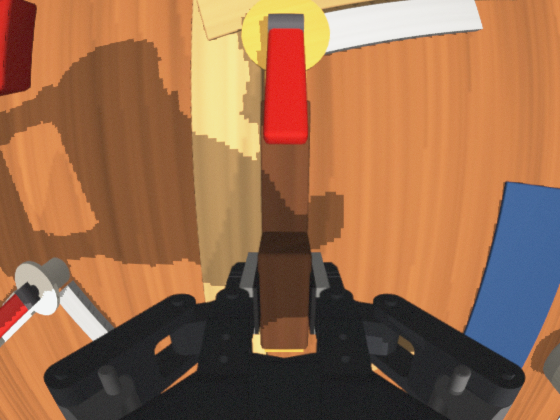

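Blade (328–480, ~25) lies along the side batten and the heel is home; the stop was felt.

```bash
python3 -m inch '[[-0.0015,0.0005,0,0,0],[0,0,0,0,55],[0,0,0,0,55],[0,0,0,0,55],[0,0,0,0,55],[0,0,-0.02,0,55],[0,0,-0.04,0,55],[0,0,0,0,0],[0.035,0,0,0,0],[0.0353,0,0,0,0],[0,0,0,0,0],[0,0,0,0,0]]'
python3 -c "
from h import *
im,c=shot('wrist','w4')
hsv=cv2.cvtColor(im,cv2.COLOR_RGB2HSV)
m=((hsv[:,:,0]<6)|(hsv[:,:,0]>174))&(hsv[:,:,1]>180)&(hsv[:,:,2]>120)
n,l,s,ce=cv2.connectedComponentsWithStats(m.astype(np.uint8)); print([(s[i],ce[i]) for i in range(1,n) if s[i][4]>150])
cv2.imwrite('pics/w4s.png',im[:,:,::-1])
"
```

```text
clock: 14.18
tool_pos: [0.5124, 0.2953, 0.1039]
tcp_rot: [[0.039, 0.999, -0.001], [0.999, -0.039, -0.001], [-0.001, -0.001, -1.0]]
force: [0.4, -1.2, 0.6]
width: 0.004
finger_force: 0.0
[(array([   0,  116,   71,   77, 4890], dtype=int32), array([ 34.40122699, 154.90654397])), (array([ 278,  187,   25,   75, 1507], dtype=int32), array([289.75514267, 220.36629064]))]
```

View pics/w4.png

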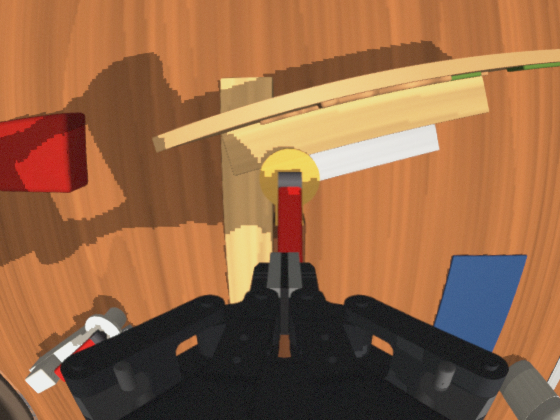

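The bevel stayed put with its blade flush on the side batten. The lever is at (290,220), 5 px right of the fingertip line, so I shift and press.

```bash
python3 -m inch '[[-0.0066,0.0033,0,0,0],[0,0,0.012,0,0],[0,0,0.005,0,0],[0,0,0.005,0,0],[0,0,0,0,0],[0,0,0,0,0]]'|grep -E 'clock|pos|e:'
python3 -m inch '[[0,0,0.005,0,0],[0,0,0.005,0,0],[0,0,0,0,0]]'|grep -E 'pos|e:'
python3 -m inch '[[0,0,0.005,0,0],[0,0,0,0,0]]'|grep -E 'pos|e:'
python3 -m inch '[[0,0,0.003,0,0],[0,0,0,0,0]]'|grep -E 'pos|e:'
```

```text
clock: 14.98
tool_pos: [0.5159, 0.2893, 0.0819]
force: [-0.3, -0.2, 1.1]
finger_force: 0.0
tool_pos: [0.5159, 0.2891, 0.0717]
force: [-0.1, 0.8, 0.5]
finger_force: 0.0
tool_pos: [0.5159, 0.2889, 0.0667]
force: [-0.1, -0.5, 0.1]
finger_force: 0.0
tool_pos: [0.5159, 0.2889, 0.0639]
force: [0.6, -1.4, 0.8]
finger_force: 0.0
```

```bash
python3 -c "
from h import *
im,c=shot('wrist','w5')
cv2.imwrite('pics/w5c.png',cv2.resize(im[120:400,180:400],None,fx=2,fy=2)[:,:,::-1])
"
```

```text
(no output)
```

View pics/w5c.png

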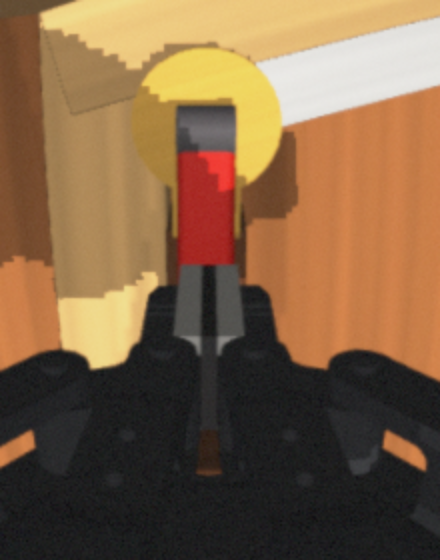

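The lever is under the fingertips, but I can't tell from this view how far it has gone down. I'll continue by feel.

```bash
python3 -m inch '[[0,0,0.002,0,0],[0,0,0,0,0]]'|grep -E 'pos|e:'
python3 -m inch '[[0,0,0.002,0,0],[0,0,0,0,0]]'|grep -E 'pos|e:'
python3 -m inch '[[0,0,0.002,0,0],[0,0,0,0,0]]'|grep -E 'pos|e:'
```

```text
tool_pos: [0.5161, 0.289, 0.0626]
force: [-0.4, -1.3, 3.5]
finger_force: 1.7
tool_pos: [0.5168, 0.2889, 0.0621]
force: [-1.9, -4.0, 11.3]
finger_force: 5.5
tool_pos: [0.5175, 0.2889, 0.0617]
force: [-4.4, -4.0, 19.3]
finger_force: 9.1
```

```bash
python3 -m inch '[[0,0,-0.004,0,0],[0,0,-0.036,0,0],[-0.035,-0.001,0,0,55],[-0.0346,0,0,0,55],[0,0,0,0,55],[0,0,0,0,55]]'|grep -E 'clock|pos|e:'
python3 - <<'E'
from h import *
im,c=shot('wrist','w6')
hsv=cv2.cvtColor(im,cv2.COLOR_RGB2HSV)
m=((hsv[:,:,0]<6)|(hsv[:,:,0]>174))&(hsv[:,:,1]>180)&(hsv[:,:,2]>120)
n,l,s,ce=cv2.connectedComponentsWithStats(m.astype(np.uint8)); print([(s[i],ce[i]) for i in range(1,n) if s[i][4]>150])
o=np.array([.517,.3286]); ex=np.array([-.0395,-.9992])
for nm,d,z in [('hinge',0,.038),('open',.045,.070),('home',.0548,.0428)]: print(nm,proj(c,[*(o+d*ex),z],True))
E
```

```text
clock: 17.4
tool_pos: [0.5125, 0.2199, 0.0981]
force: [-0.0, -0.3, 0.4]
finger_force: 0.0
[(array([   0,   16,   61,   87, 4234], dtype=int32), array([29.16910723, 59.65092111])), (array([ 271,   60,   26,   89, 2188], dtype=int32), array([283.57084095, 104.8226691 ])), (array([ 17, 262,  52,  52, 975], dtype=int32), array([ 41.79589744, 287.67179487]))]
hinge [284.05958351  53.44652693]
open [284.19644329 134.19734203]
home [284.15844953 149.43664081]
```

View pics/w6.png

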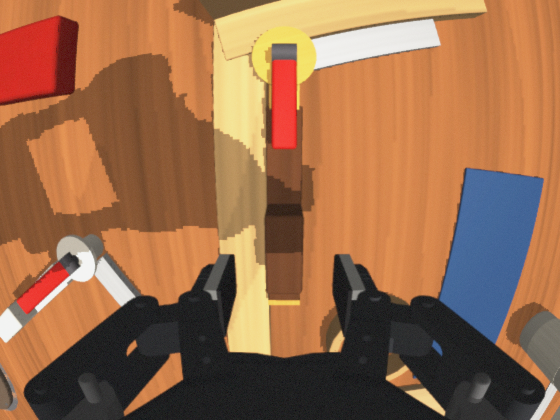

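Lever end is at (284,149), matching the predicted home position (149.4), so the bevel is locked. I'll look at the jig with the empty gripper before carrying.

```bash
python3 -m inch '[[0,0,-0.05,0,55],[0,0,-0.05,0,55],[-0.05,0.004,-0.05,0,55],[-0.055,0.008,-0.03,0,55],[-0.055,0.008,0,0,55],[-0.055,0.008,0,0,55],[-0.055,0.008,0,0,55],[-0.055,0.008,0,0,55],[-0.055,0.008,0,0,55],[0,0,0,0,55],[0,0,0,0,55]]'|grep -E 'clock|pos|e:'
python3 -c "
from h import *
shot('wrist','w7')"
```

```text
clock: 18.82
tool_pos: [0.5491, -0.155, 0.2717]
force: [-0.7, 0.4, -0.2]
finger_force: 0.0
```

View pics/w7.png

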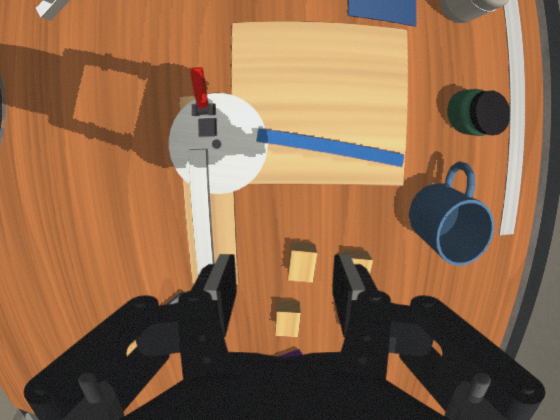

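The disc centre and pivot dot are at (217,144), the stop block at (207,127) and the clamp lever at (200,85). The fence runs (258,134)–(402,160) and the rail's right edge (208,150)–(213,265). Blocks are at (303,266), (288,323) and one partly hidden at (360,266).

```bash
python3 - <<'E'
from h import *
np.set_printoptions(precision=4,suppress=True)
im,c=load('w7'); ex=np.array([-.0395,-.9992]); ey=np.array([.9992,-.0395])
for y in (170,200,230): print(y,[tuple(map(int,im[y,x])) for x in range(200,218)])
for z in (.018,.025,.03): print('pivot',z,onz(c,(217,144),z,True)[:2])
g=im.astype(int)
for y in range(160,262,8):
    x=[x for x in range(196,222) if g[y,x,2]-0>170 and g[y,x+2,2]<150]
    if x:
        p=onz(c,(x[-1]+1,y),.020,True)[:2]; print('rail',y,x[-1]+1,p,'ey',p@ey)
bt=[onz(c,q,.008,True)[:2] for q in [(235,22),(405,29),(404,184),(245,184)]]
print('board',[(p@ex,p@ey) for p in bt])
for q in [(199,119),(216,119),(198,135),(216,135)]: p=onz(c,q,.022,True)[:2]; print('stop',p@ex,p@ey)
print('fence ends',[onz(c,q,.018,True)[:2] for q in [(258,129),(257,141),(403,154),(402,166)]])
E
```

```text
170 [(233, 234, 228), (231, 232, 227), (233, 233, 227), (231, 232, 226), (232, 233, 227), (229, 231, 225), (186, 188, 180), (118, 117, 114), (160, 163, 155), (223, 225, 218), (233, 234, 228), (233, 234, 228), (234, 235, 229), (234, 234, 229), (233, 234, 229), (233, 235, 229), (233, 234, 228), (234, 235, 229)]
200 [(230, 230, 224), (230, 230, 225), (231, 231, 225), (232, 233, 226), (233, 233, 228), (233, 233, 228), (233, 234, 227), (225, 227, 221), (122, 121, 116), (114, 108, 97), (171, 144, 111), (204, 163, 114), (209, 169, 119), (211, 169, 119), (216, 175, 121), (221, 181, 124), (225, 186, 129), (225, 184, 130)]
230 [(227, 229, 223), (228, 229, 224), (227, 228, 222), (225, 227, 219), (228, 228, 223), (228, 228, 221), (228, 228, 223), (230, 230, 224), (229, 230, 224), (221, 222, 216), (121, 123, 116), (118, 108, 96), (175, 147, 111), (209, 167, 117), (211, 170, 117), (213, 171, 119), (218, 177, 124), (222, 181, 126)]
pivot 0.018 [ 0.4719 -0.1091]
pivot 0.025 [ 0.4734 -0.1086]
pivot 0.03 [ 0.4745 -0.1083]
rail 168 206 [ 0.4567 -0.1367] ey 0.46175642597973826
rail 176 207 [ 0.4571 -0.1
[... 433 characters left out ...]
0.4623321948131384
rail 248 211 [ 0.4524 -0.2392] ey 0.46146668411876407
rail 256 212 [ 0.4524 -0.2504] ey 0.4618789616347688
board [(np.float64(-0.05900666619757758), np.float64(0.49636147659843227)), (np.float64(-0.058878871561562116), np.float64(0.7042619346797163)), (np.float64(0.1395345382363997), np.float64(0.7078144084058686)), (np.float64(0.14096387468858487), np.float64(0.5069104535585381))]
stop 0.05986463044671781 0.45582496243564247
stop 0.06076229888587031 0.4762346388054482
stop 0.07868794342092648 0.45404912854064927
stop 0.07948510572425217 0.475797025511405
fence ends [array([ 0.5213, -0.0944]), array([ 0.5195, -0.1084]), array([ 0.6953, -0.1277]), array([ 0.6943, -0.1426])]
```

```bash
python3 - <<'E'
from h import *
im,c=load('w7')
cv2.imwrite('pics/cr7.png',cv2.resize(im[60:200,165:295],None,fx=4,fy=4,interpolation=cv2.INTER_CUBIC)[:,:,::-1])
E
```

```text
(no output)
```

View pics/cr7.png

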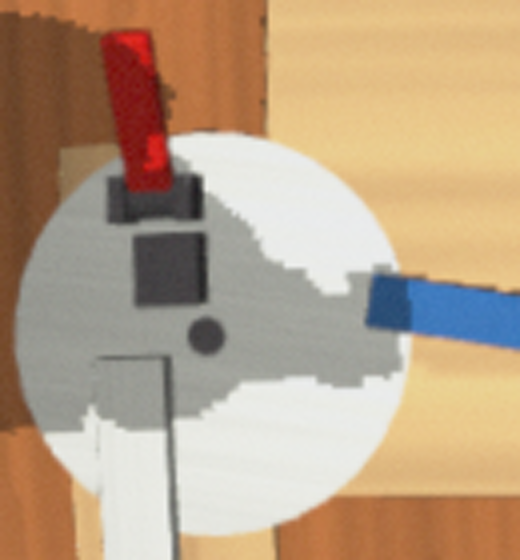

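```bash
python3 -m inch '[[0.0533,-0.0073,0,0,55],[0.0533,-0.0073,0,0,55],[0.0533,-0.0073,0,0,55],[0.0533,-0.0073,0,0,55],[0.0533,-0.0073,0,0,55],[0.0533,-0.0073,0,0,55],[0.0533,-0.0073,0,0,55],[0,0,0.06,0,55],[0,0,0.06,0,55],[0,0,0.05,0,55],[0,0,0,0,55]]'|grep -E 'clock|pos|e:'
python3 -m inch '[[0,0,0.03,0,55],[0,0,0.0277,0,55],[0,0,0,0,55],[0,0,0,0,55]]'|grep -E 'clock|pos|e:|rot'
```

```text
clock: 20.25
tool_pos: [0.5073, 0.2192, 0.0977]
force: [-0.9, 0.5, 0.1]
finger_force: 0.0
clock: 20.75
tool_pos: [0.5145, 0.2202, 0.047]
tcp_rot: [[0.039, 0.999, 0.004], [0.999, -0.039, 0.001], [0.002, 0.004, -1.0]]
force: [-0.1, 0.4, -0.2]
finger_force: 0.0
```

```bash
python3 -m inch '[[0,-0.002,0.0025,0,55],[0,0,0,0,0],[0,0,0,0,0],[0,0,0,0,0],[0,0,0,0,0],[0,0,0,0,0],[0,0,0,0,0]]' 100
python3 -m inch '[[0,0.004,-0.02,0,0],[-0.004,0.004,-0.02,0,0],[0,0,-0.02,0,0],[0,0,0,0,0]]'
```

```text
clock: 21.62
tool_pos: [0.5122, 0.2193, 0.0431]
tcp_rot: [[0.04, 0.999, 0.003], [0.999, -0.04, 0.001], [0.001, 0.003, -1.0]]
force: [1.5, -1.0, 5.7]
width: 0.24
finger_force: 98.3
clock: 22.12
tool_pos: [0.5184, 0.2148, 0.102]
tcp_rot: [[0.04, 0.999, 0.0], [0.999, -0.04, 0.0], [0.0, 0.0, -1.0]]
force: [0.8, -0.0, -4.1]
width: 0.238
finger_force: 101.3
```

```bash
python3 -m inch '[[0,0,-0.03,0,0],[-0.051,-0.0029,0,0,0],[-0.051,-0.0029,0,0,0],[-0.051,-0.0029,0,0,0],[-0.051,-0.0029,0,0,0],[-0.051,-0.0029,0,0,0],[-0.051,-0.0029,0,0,0],[-0.051,-0.0029,0,0,0],[-0.051,-0.0029,0,0,0],[-0.051,-0.0029,0,0,0],[-0.051,-0.0029,0,0,0],[0,0,0,0,0]]'
python3 -c "
from h import *
shot('wrist','w8')"
```

```text
clock: 23.62
tool_pos: [0.4681, -0.2967, 0.1303]
tcp_rot: [[0.044, 0.999, -0.001], [0.999, -0.044, -0.0], [-0.0, -0.001, -1.0]]
force: [-0.9, -0.6, -3.1]
width: 0.239
finger_force: 101.2
```

View pics/w8.png

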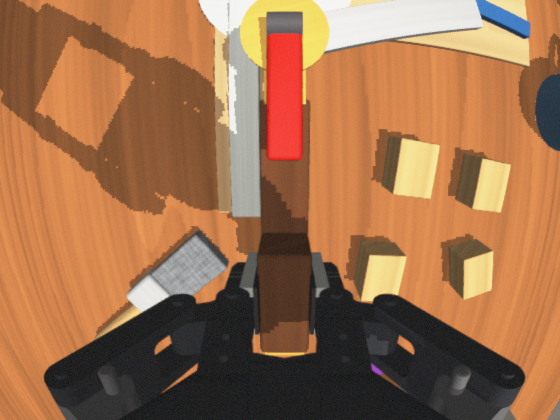

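```bash
python3 -m inch '[[0,0,0.04,0,0],[0,0,0.028,0,0],[0,0,0.0095,0,0],[0,0,0,0,0],[0,0,0,0,0]]'|grep -E 'clock|pos|e:'
python3 -m inch '[[0,-0.003,0,0,0],[0,-0.002,0,0,0],[0,0,0,0,0],[0,0,0,0,0]]'|grep -E 'clock|pos|e:'
python3 -m inch '[[0,-0.0015,0,0,0],[0,0,0,0,0],[0,0,0,0,0]]'|grep -E 'clock|pos|e:'
```

```text
clock: 24.3
tool_pos: [0.4701, -0.2938, 0.0553]
force: [0.5, 0.3, -4.2]
finger_force: 101.0
clock: 24.8
tool_pos: [0.4642, -0.2936, 0.0545]
force: [0.3, -0.3, -4.1]
finger_force: 101.1
clock: 25.18
tool_pos: [0.4627, -0.2934, 0.0544]
force: [-0.1, -0.3, -5.5]
finger_force: 101.1
```

```bash
python3 -m inch '[[0,-0.0015,0.001,0,0],[0,0,0,0,0],[0,0,0,0,0]]'|grep -E 'clock|pos|e:'
python3 -m inch '[[0,-0.0015,0.001,0,0],[0,0,0,0,0],[0,0,0,0,0]]'|grep -E 'clock|pos|e:'
```

```text
clock: 25.55
tool_pos: [0.4611, -0.2933, 0.0533]
force: [0.0, 0.8, -3.8]
finger_force: 101.1
clock: 25.92
tool_pos: [0.4607, -0.2936, 0.0528]
force: [3.6, 0.1, -4.6]
finger_force: 101.1
```

```bash
python3 -m inch '[[0,-0.001,0.0008,0,0],[0.01,0,0,0,0],[0.01,0,0,0,0],[0.01,0,0,0,0],[0.01,0,0,0,0],[0.01,0,0,0,0],[0,0,0,0,0]]'|grep -E 'clock|pos|e:'
python3 -m inch '[[0.005,0,0,0,0],[0.005,0,0,0,0],[0.005,0,0,0,0],[0,0,0,0,0]]'|grep -E 'clock|pos|e:'
python3 -m inch '[[0.003,0,0,0,0],[0,0,0,0,0]]'|grep -E 'clock|pos|e:'
```

```text
clock: 26.8
tool_pos: [0.4627, -0.2445, 0.0526]
force: [5.3, -1.1, -5.1]
finger_force: 101.2
clock: 27.3
tool_pos: [0.4633, -0.2303, 0.0527]
force: [3.9, -3.3, -2.3]
finger_force: 101.2
clock: 27.55
tool_pos: [0.4634, -0.2276, 0.0527]
force: [4.0, -4.2, -3.6]
finger_force: 101.2
```

```bash
for r in a; do python3 -m inch '[[0.003,0,0,0,0],[0,0,0,0,0]]'|grep -E 'clock|pos|e:'; python3 -m inch '[[0.003,0,0,0,0],[0,0,0,0,0]]'|grep -E 'clock|pos|e:'; python3 -m inch '[[0.002,0,0,0,0],[0,0,0,0,0]]'|grep -E 'clock|pos|e:'; python3 -m inch '[[0.0015,0,0,0,0],[0,0,0,0,0]]'|grep -E 'clock|pos|e:'; done
```

```text
clock: 27.8
tool_pos: [0.4635, -0.2246, 0.0527]
force: [4.1, -4.4, -3.6]
finger_force: 101.2
clock: 28.05
tool_pos: [0.4636, -0.2216, 0.0527]
force: [3.8, -4.7, -4.4]
finger_force: 101.2
clock: 28.3
tool_pos: [0.4637, -0.2197, 0.0527]
force: [3.7, -5.3, -4.5]
finger_force: 101.1
clock: 28.55
tool_pos: [0.4638, -0.2184, 0.0528]
force: [3.3, -5.6, -3.6]
finger_force: 101.1
```

```bash
python3 -m inch '[[0.0015,0,0,0,0],[0,0,0,0,0]]'|grep -E 'pos|e:'; python3 -m inch '[[0.0015,0,0,0,0],[0,0,0,0,0]]'|grep -E 'pos|e:'; python3 -m inch '[[0.0015,0,0,0,0],[0,0,0,0,0]]'|grep -E 'clock|pos|e:'
```

```text
tool_pos: [0.4638, -0.2181, 0.053]
force: [2.6, -8.7, -4.5]
finger_force: 101.3
tool_pos: [0.464, -0.2179, 0.0534]
force: [-0.2, -13.7, -2.8]
finger_force: 101.3
clock: 29.3
tool_pos: [0.4643, -0.2177, 0.0538]
force: [-0.4, -16.3, -2.3]
finger_force: 101.4
```

```bash
python3 -m inch '[[-0.002,-0.0015,0.002,0,0],[0,0,0,0,0],[0,0,0,0,0]]'|grep -E 'clock|pos|e:|rot'; python3 -m inch '[[0,0,0.001,0,0],[0,0,0,0,0]]'|grep -E 'pos|e:'
python3 -m inch '[[0,0,0,0,50],[0,0,0,0,50],[0,0,0,0,50],[0,0,0,0,50],[0,0,-0.03,0,50],[0,0,-0.05,0,50],[0,0,-0.05,0,50],[0,0,-0.03,0,50],[0,0,0,0,50]]'|grep -E 'clock|pos|e:'
python3 -c "
from h import *
shot('wrist','w9')"
```

```text
clock: 29.68
tool_pos: [0.4637, -0.2182, 0.0522]
tcp_rot: [[0.039, 0.999, 0.008], [0.999, -0.039, -0.009], [-0.009, 0.008, -1.0]]
force: [2.8, -10.6, 1.0]
finger_force: 102.0
tool_pos: [0.4638, -0.2183, 0.0516]
force: [1.8, -11.2, 4.0]
finger_force: 102.3
clock: 31.05
tool_pos: [0.4622, -0.2141, 0.2115]
force: [0.1, -1.0, -1.5]
finger_force: 0.0
```

View pics/w9.png

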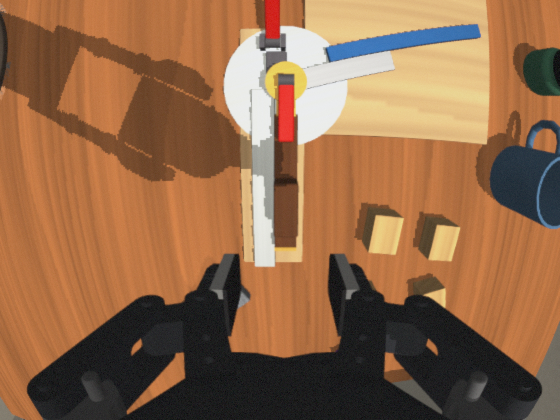

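The bevel sits on the rail with its heel at the stop: hinge (286,80), blade to (392,62), fence along (330,55)–(478,32). I'll measure the two angles.

```bash
python3 - <<'E'
from h import *
np.set_printoptions(precision=4,suppress=True)
im,c=load('w9')
hsv=cv2.cvtColor(np.ascontiguousarray(im),cv2.COLOR_RGB2HSV)
for x in (340,360,380): print(x,[(y,*map(int,im[y,x])) for y in range(40,74,2)])
blue=(hsv[:,:,0]>100)&(hsv[:,:,0]<118)&(hsv[:,:,1]>150)
def fit(P):
    P=np.array(P)
    for _ in range(3):
        m=P.mean(0); u=np.linalg.svd(P-m)[2][0]; r=(P-m)@[-u[1],u[0]]; P=P[abs(r)<=max(.0008,1.5*r.std())]
    return m,u*np.sign(u[0]),r.std(),len(P)
up=[];lo=[]
for x in range(332,472,2):
    y=np.where(blue[20:80,x])[0]+20
    if len(y)>3: up.append(onz(c,(x,y[0]-.5),.018,True)[:2]); lo.append(onz(c,(x,y[-1]+.5),.018,True)[:2])
for n,P in(('fence up',up),('fence low',lo)):
    m,u,r,k=fit(P); print(n,m,np.degrees(np.arctan2(u[1],u[0])),r,k)
white=(hsv[:,:,1]<40)&(hsv[:,:,2]>190)
lb=[]
for x in range(352,392,2):
    y=np.where(white[45:90,x])[0]+45
    if len(y): lb.append((onz(c,(x,y[-1]+.5),.020,True)[:2],onz(c,(x,y[0]-.5),.020,True)[:2]))
for j in (0,1):
    m,u,r,k=fit([q[j] for q in lb]); print('blade edge',j,m,np.degrees(np.arctan2(u[1],u[0])),r,k)
print('expect', -92.265+105.82)
h=onz(c,(286,80),.036,True); e=np.array([-.0395,-.9992]); print('hinge jig',(h[:2]-[.4692,-.1091])@e,(h[:2]-[.4692,-.1091])@[.9992,-.0395])
E
```

```text
340 [(40, 232, 198, 137), (42, 222, 181, 126), (44, 84, 117, 170), (46, 65, 123, 188), (48, 63, 122, 187), (50, 63, 120, 185), (52, 63, 121, 185), (54, 67, 123, 188), (56, 61, 118, 183), (58, 62, 117, 181), (60, 193, 193, 195), (62, 222, 220, 218), (64, 224, 221, 219), (66, 227, 225, 222), (68, 226, 224, 221), (70, 225, 223, 220), (72, 226, 225, 220)]
360 [(40, 85, 121, 173), (42, 64, 124, 190), (44, 61, 120, 187), (46, 63, 122, 189), (48, 66, 122, 188), (50, 64, 121, 187), (52, 64, 120, 188), (54, 55, 103, 159), (56, 208, 209, 205), (58, 219, 217, 214), (60, 223, 221, 218), (62, 224, 224, 220), (64, 223, 222, 217), (66, 224, 223, 220), (68, 225, 224, 221), (70, 226, 223, 220), (72, 226, 225, 221)]
380 [(40, 64, 121, 185), (42, 62, 120, 186), (44, 61, 118, 184), (46, 59, 120, 187), (48, 63, 120, 189), (50, 59, 117, 182), (52, 175, 177, 178), (54, 219, 217, 213), (56, 219, 218, 215), (58, 221, 220, 216), (60, 223, 222, 218), (62, 223, 221, 218), (64, 223, 221, 218), (66, 221, 220, 216), (68, 227, 225, 221), (70, 224, 223, 219), (72, 182, 165, 142)]
fence up [ 0.59   -0.0543] 13.612248613240219 0.0003303509386436489 70
fence low [ 0.589  -0.0692] 13.460950816704877 0.00034040886245601773 70
blade edge 0 [ 0.5531 -0.0996] 13.213882628036384 0.00028677655087853905 20
blade edge 1 [ 0.5529 -0.0797] 13.21558274780301 0.0002816091389070288 19
expect 13.554999999999993
hinge jig -0.0011263707951480548 1.9448802069274418e-05
```

Fence 13.5°, blade 13.2°, expected 13.6°: flush. Now the clamp.

```bash
python3 -m inch '[[0.0468,-0.0024,0,0,0],[0.0468,-0.0024,0,0,0],[0.0468,-0.0024,0,0,0],[0.0467,-0.0024,0,0,0],[0,0,0.06,0,0],[0,0,0.05,0,0],[0,0,0.02,0,0],[0,0,0,0,0],[0,0,0,0,0]]'|grep -E 'clock|pos|e:|width'
```

```text
clock: 32.22
tool_pos: [0.4581, -0.0259, 0.0784]
force: [0.5, -0.5, 0.9]
width: -0.002
finger_force: 0.0
```

```bash
python3 -m inch '[[-0.0008,0.0019,0.01,0,0],[0,0,0.005,0,0],[0,0,0,0,0]]'|grep -E 'pos|e:'
python3 -m inch '[[0,0,0.005,0,0],[0,0,0.005,0,0],[0,0,0,0,0]]'|grep -E 'pos|e:'
python3 -m inch '[[0,0,0.004,0,0],[0,0,0.003,0,0],[0,0,0,0,0]]'|grep -E 'pos|e:'
python3 -m inch '[[0,0,0.002,0,0],[0,0,0,0,0]]'|grep -E 'pos|e:'
```

```text
tool_pos: [0.461, -0.027, 0.064]
force: [1.1, -0.7, 0.9]
finger_force: 0.3
tool_pos: [0.4595, -0.0269, 0.0529]
force: [-0.4, -0.2, 0.6]
finger_force: 0.0
tool_pos: [0.4596, -0.0268, 0.0461]
force: [-0.6, -0.1, 0.5]
finger_force: 0.0
tool_pos: [0.4598, -0.0267, 0.0447]
force: [-0.6, 0.8, 4.0]
finger_force: 1.8
```

```bash
python3 -m inch '[[0,0,0.002,0,0],[0,0,0,0,0]]'|grep -E 'pos|e:'
python3 -m inch '[[0,0,0.002,0,0],[0,0,0,0,0]]'|grep -E 'pos|e:'
python3 -m inch '[[0,0,-0.006,0,0],[0,0,-0.06,0,0],[-0.04,0.02,-0.06,0,0],[-0.05,0.02,-0.04,0,0],[-0.05,0.02,0,0,50],[0,0,0,0,50],[0,0,0,0,50]]'|grep -E 'clock|pos|e:'
python3 - <<'E'
from h import *
im,c=shot('wrist','w10')
hsv=cv2.cvtColor(im,cv2.COLOR_RGB2HSV)
m=((hsv[:,:,0]<6)|(hsv[:,:,0]>174))&(hsv[:,:,1]>180)&(hsv[:,:,2]>100)
n,l,s,ce=cv2.connectedComponentsWithStats(m.astype(np.uint8)); print([(s[i],ce[i]) for i in range(1,n) if s[i][4]>100])
o=np.array([.4692,-.1091]); ex=np.array([-.0395,-.9992]); ey=np.array([.9992,-.0395])
for nm,d,z in [('hinge',0,.02),('open',.045,.052),('home',.0548,.0248)]: print(nm,proj(c,[*(o-(.042+d)*ex-.0125*ey),z],True))
E
```

```text
tool_pos: [0.4602, -0.0267, 0.0443]
force: [-5.7, 1.2, 18.5]
finger_force: 9.0
tool_pos: [0.4604, -0.0267, 0.0439]
force: [-10.0, 1.9, 33.5]
finger_force: 16.2
clock: 34.98
tool_pos: [0.5091, -0.1586, 0.1928]
force: [0.1, 0.8, -0.1]
finger_force: 0.0
[(array([216,  41,  16,  54, 798], dtype=int32), array([223.47243108,  67.21177945])), (array([227, 154,  17,  58, 895], dtype=int32), array([234.89497207, 182.73854749]))]
hinge [224.55371734  99.6110133 ]
open [217.46583333  44.59641567]
home [223.58611999  40.80043032]
```

View pics/w10.png

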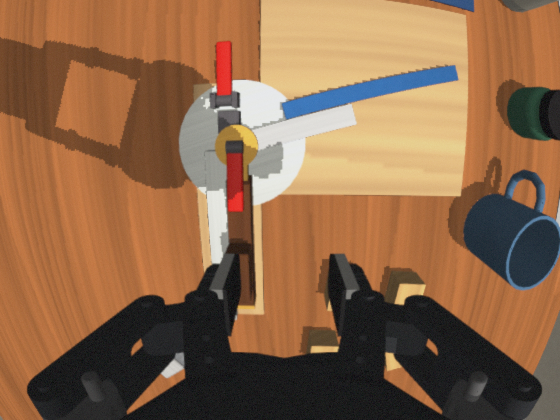

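Clamp lever end is at (223,41), matching the predicted home position (223.6,40.8). The fence is clamped with the bevel in place. I've used all 14 pictures, so the rest is by numbers. Regrasping the bevel.

```bash
python3 -m inch '[[-0.0307,-0.0215,0,0,55],[-0.0307,-0.0214,0,0,55],[0,0,0.05,0,55],[0,0,0.04,0,55],[0,0,0,0,55],[0,0,0,0,55],[0,0,0,0,55]]'|grep -E 'clock|pos|e:'
```

```text
clock: 35.9
tool_pos: [0.4666, -0.219, 0.106]
force: [0.7, -0.2, -0.1]
finger_force: 0.0
```

```bash
python3 -m inch '[[0.0005,-0.0028,0.03,0,55],[0,0,0.0242,0,55],[0,0,0,0,55],[0,0,0,0,55],[0,0,0,0,0],[0,0,0,0,0],[0,0,0,0,0],[0,0,0,0,0],[0,0,0,0,0],[0,0,0,0,0]]' 100|grep -E 'clock|pos|e:|width'
python3 -m inch '[[-0.004,0.002,-0.004,0,0],[-0.008,0.004,-0.02,0,0],[0,0,-0.05,0,0],[0,0,-0.04,0,0],[0,0,0,0,0]]'
```

```text
clock: 37.15
tool_pos: [0.4639, -0.2186, 0.0515]
force: [0.7, 1.9, 7.1]
width: 0.239
finger_force: 98.0
clock: 37.78
tool_pos: [0.4694, -0.2317, 0.1666]
tcp_rot: [[0.04, 0.999, 0.005], [0.999, -0.04, -0.004], [-0.004, 0.006, -1.0]]
force: [1.3, -0.1, -4.4]
width: 0.236
finger_force: 100.5
```

```bash
python3 -m inch '[[0.044,0.0249,0,0,0],[0.044,0.0249,0,0,0],[0.044,0.0249,0,0,0],[0.044,0.0249,0,0,0],[0.044,0.0249,0,0,0],[0.044,0.0249,0,0,0],[0.044,0.0249,0,0,0],[0.044,0.0249,0,0,0],[0,0,0,0.048,0],[0,0,0.04,0,0],[0,0,0.04,0,0],[0,0,0,0,0]]'|grep -E 'clock|pos|e:|width'
python3 -m inch '[[0,0,0.025,0,0],[0,0,0.008,0,0],[0,0,0,0,0],[0,0,0,0,0]]'
```

```text
clock: 39.28
tool_pos: [0.6733, 0.1126, 0.075]
force: [-1.5, 0.1, -5.1]
width: 0.24
finger_force: 100.3
clock: 39.78
tool_pos: [0.6817, 0.1137, 0.0521]
tcp_rot: [[0.088, 0.996, 0.002], [0.996, -0.088, 0.0], [0.0, 0.002, -1.0]]
force: [0.5, -0.1, -3.5]
width: 0.238
finger_force: 100.3
```

```bash
python3 -m inch '[[0,0,0.003,0,0],[0,0,0.002,0,0],[0,0,0,0,0]]'|grep -E 'pos|e:'
python3 -m inch '[[0,0,0.0008,0,0],[0,0,0,0,0]]'|grep -E 'pos|e:'
python3 -m inch '[[0,0,0,0,55],[0,0,0,0,55],[0,0,0,0,55],[0,0,0,0,55],[0,0,-0.03,0,55],[0,0,-0.05,0,55],[0,0,-0.06,0,55],[0,0,-0.06,0,55],[0,0,-0.05,0,55],[0,0,0,0,55],[0,0,0,0,55]]'|grep -E 'clock|pos|e:|width'
python3 - <<'E'
from h import *
np.set_printoptions(precision=4,suppress=True)
im,c=shot('wrist','w11')
hsv=cv2.cvtColor(im,cv2.COLOR_RGB2HSV)
def comps(m,a=150):
    n,l,s,ce=cv2.connectedComponentsWithStats(m.astype(np.uint8)); return [(s[i],ce[i]) for i in range(1,n) if s[i][4]>a]
m=((hsv[:,:,0]<6)|(hsv[:,:,0]>174))&(hsv[:,:,1]>180)&(hsv[:,:,2]>100)
for s,ce in comps(m): print('red',s,ce,onz(c,ce,.05,True))
m=(hsv[:,:,0]>=17)&(hsv[:,:,0]<=27)&(hsv[:,:,1]>140)&(hsv[:,:,2]>130)
for s,ce in comps(m,300): print('yellow',s,ce,onz(c,ce,.032,True))
m=(hsv[:,:,0]>=8)&(hsv[:,:,0]<=14)&(hsv[:,:,2]<130)&(hsv[:,:,1]>125)
for s,ce in comps(m,300): print('brown',s,ce,onz(c,ce,.04,True))
m=(hsv[:,:,0]>104)&(hsv[:,:,0]<112)&(hsv[:,:,1]>100)&(hsv[:,:,2]>70)
for s,ce in comps(m,1000): print('mat',s,ce,onz(c,ce,.003,True))
o=np.array([.682,.114]);d=np.array([-.084,-.9965])
for n,p in [('hinge',[*(o-.109*d),.034]),('grip',[*(o+.006*d),.057]),('levhome',[*(o-.055*d),.046])]: print(n,proj(c,p,True))
E
```

```text
tool_pos: [0.6813, 0.1136, 0.0466]
force: [-0.9, -0.0, -1.7]
finger_force: 100.8
tool_pos: [0.6813, 0.1136, 0.0465]
force: [-2.4, -0.7, 4.9]
finger_force: 102.0
clock: 41.78
tool_pos: [0.6803, 0.1136, 0.2945]
force: [-0.1, -0.1, -0.7]
width: 0.552
finger_force: 0.0
red [   8   23   41   48 1391] [28.4198 46.8922] [0.3384 0.3491 0.05  ]
red [279  90  13  43 507] [285.069  111.6607] [0.6884 0.1921 0.05  ]
red [ 18 143  28  28 265] [ 31.2868 156.1811] [0.3244 0.1897 0.05  ]
red [139 277  12  19 159] [144.8113 285.8931] [ 0.4749 -0.0143  0.05  ]
yellow [270  71  31  42 484] [285.3946  84.3471] [0.6917 0.225  0.032 ]
yellow [393 220  22  22 366] [403.3333 230.1967] [0.8319 0.0312 0.032 ]
brown [ 143   69  111   99 6260] [183.722  122.9573] [0.5675 0.193  0.04  ]
brown [   0   91  124  103 3312] [ 52.9813 139.5109] [0.365  0.2055 0.04  ]
brown [ 277  113   18  104 1421] [284.9986 172.6151] [0.6821 0.1208 0.04  ]
brown [ 38 154  41  31 464] [ 58.8922 171.2931] [0.3665 0.1595 0.04  ]
brown [330 167  39  40 726] [344.1598 182.1088] [0.752  0.1036 0.04  ]
brown [307 281  38  73 358] [328.8464 336.5419] [ 0.7254 -0.1228  0.04  ]
mat [ 254   67   70  158 6915] [288.3074 150.6603] [0.6883 0.1428 0.003 ]
hinge [285.1225  86.1753]
grip [285.5134 186.1486]
levhome [285.3181 132.0219]
```

```bash
python3 -m inch '[[-0.0533,-0.0053,0,0,100],[-0.0533,-0.0053,0,0,100],[-0.0533,-0.0053,0,0,100],[-0.0533,-0.0053,0,0,100],[-0.0533,-0.0053,0,0,100],[-0.0533,-0.0053,0,0,100],[-0.0533,-0.0053,0,0,100],[-0.0533,-0.0053,0,0,100],[-0.0533,-0.0053,0,0,100],[0,0,0,0,100],[0,0,0,0,100]]'|grep -E 'clock|pos|rot'
cat > blk.py <<'E'
from h import *
import sys
np.set_printoptions(precision=4,suppress=True)
def blocks(f,z=.032):
    im,c=load(f); im=np.ascontiguousarray(im); hsv=cv2.cvtColor(im,cv2.COLOR_RGB2HSV)
    m=((hsv[:,:,0]>=15)&(hsv[:,:,0]<=28)&(hsv[:,:,2]>170)&(hsv[:,:,1]>60)).astype(np.uint8)
    m=cv2.morphologyEx(m,cv2.MORPH_OPEN,np.ones((3,3)))
    out=[]
    for k in cv2.findContours(m,cv2.RETR_EXTERNAL,cv2.CHAIN_APPROX_NONE)[0]:
        if cv2.contourArea(k)<200: continue
        P=np.array([onz(c,q[0],z,True)[:2] for q in k])*1000
        r=cv2.minAreaRect(P.astype(np.float32)); b=cv2.boxPoints(r)
        e0,e1=b[1]-b[0],b[2]-b[1]; L=e0 if np.hypot(*e0)>np.hypot(*e1) else e1
        a=np.degrees(np.arctan2(L[1],L[0]))%180
        out.append((np.array(r[0])/1000,max(r[1]),min(r[1]),a,cv2.contourArea(k),k[:,0].mean(0)))
    return out
if __name__=='__main__':
    shot('wrist',sys.argv[1])
    for o in blocks(sys.argv[1],float(sys.argv[2])): print(o)
E
python3 blk.py w12 .032
```

```text
clock: 43.2
tool_pos: [0.5902, -0.3593, 0.2923]
tcp_rot: [[0.089, 0.996, -0.003], [0.996, -0.089, 0.003], [0.003, -0.004, -1.0]]
(array([ 0.3043, -0.4103]), 86.58003234863281, 16.86651039123535, np.float32(36.7415), 444.0, array([ 91.3182, 233.4318]))
(array([ 0.5455, -0.3517]), 40.7966194152832, 30.83689308166504, np.float32(84.065674), 822.0, array([247.5   , 175.5259]))
(array([ 0.6382, -0.3588]), 42.17759323120117, 32.432952880859375, np.float32(100.777084), 846.5, array([324.2072, 174.3874]))
(array([ 0.6387, -0.2776]), 41.695579528808594, 32.1254768371582, np.float32(82.01802), 893.0, array([319.822 , 107.4831]))
(array([ 0.5671, -0.2637]), 42.22726821899414, 31.749187469482422, np.float32(81.69573), 893.5, array([258.0413, 100.8099]))
(array([ 0.4768, -0.199 ]), 43.86104202270508, 28.51889419555664, np.float32(87.75342), 601.5, array([180.3762,  57.7426]))
(array([ 0.6049, -0.1536]), 179.9834747314453, 38.52935791015625, np.float32(177.29381), 3425.5, array([283.9525,  13.0801]))
```

Bevel is back on its mat, locked: hinge (285,84), lever end at row 133 against 132 predicted for home. Four blocks measure cleanly at 42 × 32 mm. Picking the first, D.

```bash
python3 -m inch '[[0.0466,-0.0158,0,0,58],[0.0466,-0.0157,0,0.056,58],[0,0,0.06,0,58],[0,0,0.06,0,58],[0,0,0.06,0,58],[0,0,0.03,0,58],[0,0,0,0,58],[0,0,0,0,58]]'|grep -E 'clock|pos|rot|width'
```

```text
clock: 44.25
tool_pos: [0.5693, -0.264, 0.0865]
tcp_rot: [[0.142, 0.99, 0.002], [0.99, -0.142, -0.001], [-0.001, 0.002, -1.0]]
width: 0.579
```

```bash
python3 -m inch '[[0,-0.002,0.03,0,58],[0,0,0.0265,0,58],[0,0,0,0,58],[0,0,0,0,58],[0,0,0,0,20],[0,0,0,0,20],[0,0,0,0,20],[0,0,0,0,20]]' 35|grep -E 'pos|e:|width'
python3 -m inch '[[0,0,-0.02,0,20],[0,0,-0.06,0,20],[0,0,-0.03,0,20],[0,0,0,0,20]]'|grep -E 'pos|e:|width|rot'
```

```text
tool_pos: [0.5678, -0.2651, 0.0309]
force: [0.9, 1.6, 8.0]
width: 0.362
finger_force: 36.8
tool_pos: [0.5683, -0.2655, 0.1431]
tcp_rot: [[0.144, 0.99, 0.007], [0.99, -0.143, -0.004], [-0.003, 0.008, -1.0]]
force: [-0.2, 0.5, -1.0]
width: 0.367
finger_force: 36.0
```

```bash
python3 -m inch '[[0,0,0,0.17,20],[0,0,0,0.17,20],[0,0,0,0.17,20],[0,0,0,0.17,20],[0,0,0,0.17,20],[0,0,0,0.17,20],[0,0,0,0.17,20],[0,0,0,0,20]]'|grep -E 'pos|rot|width'
python3 -m inch '[[0.039,-0.0408,0,0,20],[0.039,-0.0408,0,0,20],[0.039,-0.0408,0,0,20],[0.039,-0.0408,0,0,20],[0,0,0.05,0,20],[0,0,0.02,0,20],[0,0,0,0,20],[0,0,0,0,20]]'
```

```text
tool_pos: [0.5645, -0.2634, 0.1367]
tcp_rot: [[0.972, 0.236, -0.003], [0.236, -0.972, 0.002], [-0.003, -0.002, -1.0]]
width: 0.362
clock: 47.75
tool_pos: [0.6799, -0.07, 0.0695]
tcp_rot: [[0.972, 0.234, 0.002], [0.234, -0.972, -0.0], [0.001, 0.001, -1.0]]
force: [0.2, -0.4, -0.4]
width: 0.366
finger_force: 35.9
```

```bash
python3 -m inch '[[0.002,0,0.02,0,20],[0,0,0.009,0,20],[0,0,0,0,20],[0,0,0,0,20]]'|grep -E 'pos|e:'
python3 -m inch '[[0,-0.003,0,0,20],[0,0,0,0,20],[0,0,0,0,20]]'|grep -E 'pos|e:'
python3 -m inch '[[0,-0.0015,0,0,20],[0,0,0,0,20],[0,0,0,0,20]]'|grep -E 'pos|e:'
```

```text
tool_pos: [0.6809, -0.0685, 0.039]
force: [-1.1, -0.1, -1.3]
finger_force: 36.2
tool_pos: [0.6805, -0.0654, 0.0395]
force: [0.5, -0.2, -0.9]
finger_force: 36.2
tool_pos: [0.6802, -0.064, 0.0395]
force: [-0.4, -0.7, -0.1]
finger_force: 36.2
```

```bash
python3 -m inch '[[0,-0.0015,0,0,20],[0,0,0,0,20],[0,0,0,0,20]]'|grep -E 'pos|e:'
python3 -m inch '[[0,-0.001,0,0,20],[0,0,0,0,20],[0,0,0,0,20]]'|grep -E 'pos|e:'
python3 -m inch '[[0,-0.001,0,0,20],[0,0,0,0,20],[0,0,0,0,20]]'|grep -E 'pos|e:'
```

```text
tool_pos: [0.6798, -0.0627, 0.0395]
force: [-0.7, -0.6, 0.1]
finger_force: 36.2
tool_pos: [0.6795, -0.0616, 0.0395]
force: [-0.1, -0.7, -0.9]
finger_force: 36.2
tool_pos: [0.6793, -0.0605, 0.0394]
force: [-0.0, -0.6, -0.8]
finger_force: 36.3
```

```bash
python3 -m inch '[[0,-0.001,0,0,20],[0,0,0,0,20]]'|grep -E 'pos|e:'
python3 -m inch '[[0,-0.001,0,0,20],[0,0,0,0,20]]'|grep -E 'pos|e:|width'
python3 - <<'E'
from h import *
im,c=shot('wrist','w13')
hsv=cv2.cvtColor(im,cv2.COLOR_RGB2HSV)
f=np.array([.9724,.2334]);n=np.array([-.2334,.9724]);o=np.array([.4692,-.1091])
blue=(hsv[:,:,0]>100)&(hsv[:,:,0]<118)&(hsv[:,:,1]>130)&(hsv[:,:,2]>80)
nn,l,s,ce=cv2.connectedComponentsWithStats(blue.astype(np.uint8))
for i in range(1,nn):
    if s[i][4]>100: print('blue',s[i],ce[i])
pale=(hsv[:,:,0]>=15)&(hsv[:,:,0]<=28)&(hsv[:,:,2]>150)&(hsv[:,:,1]>60)
nn,l,s,ce=cv2.connectedComponentsWithStats(pale.astype(np.uint8))
for i in range(1,nn):
    if s[i][4]>100: print('pale',s[i],ce[i])
for ss in (.048,.1,.15,.2,.228): print(ss,proj(c,[*(o+ss*f+.010*n),.018],True),proj(c,[*(o+ss*f+.026*n),.018],True))
for a,b in((-.021,-.016),(.021,-.016),(.021,.016),(-.021,.016)):
    print('blk',proj(c,[*(np.array([.679,-.0585])+a*f+b*n),.0405],True))
E
```

```text
tool_pos: [0.679, -0.0596, 0.0394]
force: [-0.8, -1.1, -0.9]
finger_force: 36.2
tool_pos: [0.6788, -0.0585, 0.0394]
force: [-0.6, 0.1, -0.8]
width: 0.368
finger_force: 36.2
blue [    0    99   128   175 10367] [ 67.2240764  170.91878075]
blue [219 240  26  25 411] [229.76642336 250.51094891]
blue [239 318  20  35 448] [248.99553571 339.07366071]
pale [  120   166   350   192 27940] [267.46581961 257.51342162]
pale [ 58 201   9  40 245] [ 62.2244898  220.40816327]
pale [   0  268   68   98 1249] [ 36.85828663 319.78783026]
pale [411 337  13  15 103] [417.25242718 344.0776699 ]
pale [528 345  32  36 760] [545.38421053 363.14210526]
pale [377 352  26  35 355] [387.56338028 372.35211268]
pale [  0 365  50  47 775] [ 21.16129032 386.97290323]
pale [136 372  42  37 246] [159.66666667 389.63414634]
0.048 [271.05829077 450.31011898] [250.79459788 449.66758111]
0.1 [269.24114835 412.96334853] [246.00008503 412.22574745]
0.15 [267.13620746 362.70510313] [240.45009349 361.94408453]
0.2 [264.80377511 292.41933629] [234.29565293 291.85294734]
0.228 [263.56209971 242.66760754] [231.00368763 242.38959021]
blk [317.85040025 325.7620016 ]
blk [322.4401059  243.12600169]
blk [244.88505727 243.02793251]
blk [249.29929102 325.67722308]
```

```bash
cat > fen.py <<'E'
from h import *
import sys
np.set_printoptions(precision=4,suppress=True)
def fence(f):
    im,c=load(f); hsv=cv2.cvtColor(np.ascontiguousarray(im),cv2.COLOR_RGB2HSV)
    blue=((hsv[:,:,0]>100)&(hsv[:,:,0]<118)&(hsv[:,:,1]>140)&(hsv[:,:,2]>80)).astype(np.uint8)
    for k in cv2.findContours(blue,cv2.RETR_EXTERNAL,cv2.CHAIN_APPROX_NONE)[0]:
        if cv2.contourArea(k)<350: continue
        P=np.array([onz(c,q[0],.018,True)[:2] for q in k])*1000
        r=cv2.minAreaRect(P.astype(np.float32)); b=cv2.boxPoints(r)
        e0,e1=b[1]-b[0],b[2]-b[1]; L=e0 if np.hypot(*e0)>np.hypot(*e1) else e1
        a=np.degrees(np.arctan2(L[1],L[0])); a=(a+90)%180-90
        v=np.array(r[0])/1000-[.4692,-.1091]; 
        print(f,'ctr',np.array(r[0]),r[1],'yaw',a,'off',v@[-np.sin(np.radians(a)),np.cos(np.radians(a))],'pix',k[:,0].mean(0))
if __name__=='__main__':
    for f in sys.argv[1:]: fence(f)
E
python3 fen.py w9 w10 w11 w13
```

```text
w9 ctr [597.4081 -59.7439] (178.0959930419922, 14.891098976135254) yaw 13.628899 off 0.017756393208173373 pix [402.7601  40.7757]
w10 ctr [598.1451 -59.2737] (177.36346435546875, 14.798355102539062) yaw 13.693832 off 0.017884371033283972 pix [369.5054  89.8913]
w11 ctr [637.3988 -47.5669] (98.08390808105469, 15.630289077758789) yaw 13.629272 off 0.020166210301544932 pix [265.5145 290.3913]
w13 ctr [630.5464 -49.064 ] (24.918785095214844, 10.837823867797852) yaw 14.953903 off 0.016368690400414936 pix [248.9355 337.3763]
w13 ctr [679.9261 -32.0463] (12.742363929748535, 12.690467834472656) yaw 17.06105 off 0.011837686718027563 pix [230.4405 250.2262]
w13 ctr [663.7775  71.462 ] (69.77400970458984, 27.77634048461914) yaw 84.73865 off -0.1772003847665739 pix [ 80.4442 243.0536]
w13 ctr [706.096  111.5671] (47.238258361816406, 23.025768280029297) yaw 58.452087 off -0.08642792783405583 pix [ 15.2108 143.314 ]
```

```bash
python3 -m inch '[[0,0,0.0005,0,60],[0,0,0,0,60],[0,0,0,0,60],[0,0,0,0,60],[0,0,-0.03,0,60],[0,0,-0.05,0,60],[-0.04,0.03,-0.06,0,60],[-0.06,0.03,-0.05,0,60],[-0.05,0,0,0,60],[0,0,0,0,60],[0,0,0,0,60]]'|grep -E 'clock|pos|e:'
python3 blk.py w14 .040; python3 fen.py w14
python3 - <<'E'
from h import *
im,c=load('w14'); hsv=cv2.cvtColor(np.ascontiguousarray(im),cv2.COLOR_RGB2HSV)
m=((hsv[:,:,0]<6)|(hsv[:,:,0]>174))&(hsv[:,:,1]>180)&(hsv[:,:,2]>100)
n,l,s,ce=cv2.connectedComponentsWithStats(m.astype(np.uint8)); print([(s[i],ce[i]) for i in range(1,n) if s[i][4]>60])
E
```

```text
clock: 52.05
tool_pos: [0.567, -0.1337, 0.2047]
force: [-0.6, -0.5, 0.6]
finger_force: 0.0
(array([ 0.4858, -0.1886]), 49.10462951660156, 27.297685623168945, np.float32(87.91211), 916.5, array([315.72 , 284.896]))
(array([ 0.5481, -0.3453]), 40.70644760131836, 31.10523796081543, np.float32(83.64689), 698.5, array([465.5263, 258.1684]))
(array([0.4933, 0.1456]), 131.82118225097656, 31.553802490234375, np.float32(87.65178), 1862.5, array([ 38.6231, 206.3417]))
(array([ 0.6384, -0.3519]), 40.623008728027344, 30.81876564025879, np.float32(101.266525), 731.0, array([498.066 , 182.4811]))
(array([ 0.6388, -0.2729]), 40.628902435302734, 30.98893165588379, np.float32(81.72789), 1061.5, array([439.9744, 160.7436]))
(array([0.5885, 0.0981]), 76.8223876953125, 76.48125457763672, np.float32(9.483039), 3194.5, array([ 71.4492, 128.6578]))
(array([ 0.6091, -0.1079]), 174.02523803710938, 104.65457153320312, np.float32(177.64275), 16298.5, array([278.5045, 140.3244]))
(array([ 0.6059, -0.0279]), 199.07077026367188, 94.96000671386719, np.float32(177.59679), 14849.0, array([184.1867, 117.6667]))
w14 ctr [597.726  -56.2569] (176.239990234375, 15.354452133178711) yaw 15.215561 off 0.01725889968627876 pix [213.6568 143.0595]
w14 ctr [714.7906 164.6334] (81.67627716064453, 29.628925323486328) yaw 84.73453 off -0.21943363942998706 pix [58.3746 14.2413]
[(array([ 10,  26,  29,  14, 297], dtype=int32), array([23.72727273, 32.24915825])), (array([153, 258,  43,  19, 441], dtype=int32), array([173.27437642, 267.45804989])), (array([ 12, 295,   9,  36, 213], dtype=int32), array([ 15.87323944, 312.58215962]))]
```

```bash
python3 - <<'E'
from h import *
im,c=load('w14')
o=np.array([.4692,-.1091]); ex=np.array([-.0395,-.9992]); ey=np.array([.9992,-.0395])
for a in (0,.26,.42,.52):
    t=np.radians(35)-a; d=.055*np.cos(t); z=.020+.055*np.sin(t); print('lever',a,proj(c,[*(o-(.042+d)*ex-.0125*ey),z],True), proj(c,[*(o-(.042)*ex-.0125*ey),.02],True))
# edge of the lever: end pixels
hsv=cv2.cvtColor(np.ascontiguousarray(im),cv2.COLOR_RGB2HSV)
m=((hsv[:,:,0]<6)|(hsv[:,:,0]>174))&(hsv[:,:,1]>150)&(hsv[:,:,2]>80)
ys,xs=np.where(m[240:300,120:240]); ys+=240; xs+=120
print(xs.min(),xs.max(),ys[xs<xs.min()+3].mean(), ys[xs>xs.max()-3].mean())
# block on the board near the fence: grey profile perpendicular to the fence
f=np.array([np.cos(np.radians(15.2)),np.sin(np.radians(15.2))]);n=np.array([-f[1],f[0]])
for s in (.205,.214,.222):
    print(s,[(int(k*1000),*map(int,im[tuple(np.round(proj(c,[*(o+s*f+k*n),.04],True)).astype(int)[::-1])])) for k in np.arange(-.036,.034,.003)])
E
```

```text
lever 0 [152.2713834  274.90570603] [200.63490685 273.44651448]
lever 0.26 [150.8204432  267.71437904] [200.63490685 273.44651448]
lever 0.42 [151.64699902 263.70836857] [200.63490685 273.44651448]
lever 0.52 [152.774779   261.41562618] [200.63490685 273.44651448]
153 195 262.82142857142856 270.4736842105263
0.205 [(-36, 220, 179, 125), (-32, 223, 184, 127), (-29, 223, 183, 129), (-26, 217, 176, 122), (-23, 95, 73, 48), (-20, 218, 182, 116), (-17, 223, 189, 119), (-14, 214, 167, 107), (-11, 219, 173, 110), (-8, 223, 178, 116), (-5, 219, 174, 108), (-2, 223, 184, 117), (0, 222, 188, 118), (3, 223, 191, 122), (6, 223, 178, 115), (9, 179, 145, 103), (12, 53, 106, 166), (15, 57, 106, 165), (18, 57, 107, 166), (21, 203, 163, 118), (24, 219, 179, 126), (27, 217, 178, 123), (30, 214, 172, 116), (33, 217, 177, 125)]
0.214 [(-36, 221, 181, 127), (-32, 222, 181, 127), (-29, 217, 176, 123), (-26, 214, 174, 120), (-23, 100, 79, 53), (-20, 222, 197, 123), (-17, 222, 188, 119), (-14, 215, 168, 106), (-11, 218, 173, 111), (-8, 223, 178, 113), (-5, 220, 174, 112), (-2, 223, 181, 115), (0, 222, 186, 117), (3, 222, 190, 119), (6, 221, 179, 113), (9, 188, 152, 116), (12, 54, 108, 167), (15, 60, 108, 168), (18, 59, 108, 165), (21, 180, 149, 115), (24, 216, 177, 122), (27, 214, 173, 118), (30, 214, 172, 120), (33, 217, 174, 122)]
0.222 [(-36, 223, 183, 128), (-32, 219, 176, 123), (-29, 214, 175, 121), (-26, 211, 169, 118), (-23, 97, 78, 49), (-20, 222, 195, 122), (-17, 221, 185, 118), (-14, 214, 167, 106), (-11, 219, 173, 111), (-8, 222, 179, 114), (-5, 221, 176, 110), (-2, 224, 184, 118), (0, 223, 187, 119), (3, 222, 190, 120), (6, 221, 178, 113), (9, 191, 158, 114), (12, 100, 114, 146), (15, 144, 134, 139), (18, 79, 110, 157), (21, 194, 163, 128), (24, 214, 173, 121), (27, 215, 173, 121), (30, 218, 176, 123), (33, 218, 177, 124)]
```

The clamp lever reads home, but the fence yielded while I was seating the block: 15.2° against 13.6° before. The block is flush with it. I'll nudge the fence and block back from behind, then place the other blocks without pushing.

```bash
python3 -m inch '[[0.0364,-0.0337,0,0,0],[0.0364,-0.0337,0,0,0],[0.0364,-0.0337,0,0,0],[0,0,0.06,0,0],[0,0,0.06,0,0],[0,0,0.03,0,0],[0,0,0,0,0],[0,0,0,0,0]]'|grep -E 'clock|pos|e:|width'
```

```text
clock: 53.1
tool_pos: [0.6509, -0.0093, 0.0555]
force: [-0.0, -0.5, 1.0]
width: 0.0
finger_force: 0.0
```

```bash
python3 -m inch '[[0,0,0.02,0,0],[0,0,0.0065,0,0],[0,0,0,0,0]]'|grep -E 'pos|e:'
python3 -m inch '[[0,0.003,0,0,0],[0,0.003,0,0,0],[0,0,0,0,0]]'|grep -E 'pos|e:'
python3 -m inch '[[0,0.002,0,0,0],[0,0,0,0,0]]'|grep -E 'pos|e:'
python3 -m inch '[[0,0.002,0,0,0],[0,0,0,0,0]]'|grep -E 'pos|e:'
```

```text
tool_pos: [0.6481, -0.0097, 0.0271]
force: [0.1, 0.5, -0.1]
finger_force: 0.0
tool_pos: [0.6507, -0.0159, 0.0283]
force: [-0.7, -0.4, 0.4]
finger_force: 0.0
tool_pos: [0.6508, -0.0176, 0.0279]
force: [0.1, 0.6, 0.2]
finger_force: 0.0
tool_pos: [0.6513, -0.0195, 0.0279]
force: [-0.4, 0.6, 0.7]
finger_force: 0.0
```

```bash
python3 -c "
from h import *
shot('wrist','w15')"; python3 fen.py w15
python3 -m inch '[[0,0.002,0,0,0],[0,0,0,0,0]]'|grep -E 'pos|e:'
python3 -m inch '[[0,0.002,0,0,0],[0,0,0,0,0]]'|grep -E 'pos|e:'
python3 -c "
from h import *
shot('wrist','w16')"; python3 fen.py w16
```

```text
w15 ctr [663.3812 -37.2842] (46.144718170166016, 15.177766799926758) yaw 15.347839 off 0.017859029906842995 pix [328.7091 254.5409]
w15 ctr [655.3801  83.8101] (51.12351989746094, 14.069692611694336) yaw 84.19089 off -0.1656986576779057 pix [ 96.4551 222.8942]
tool_pos: [0.6517, -0.0211, 0.0278]
force: [1.0, 1.6, 0.2]
finger_force: 0.5
tool_pos: [0.6524, -0.0233, 0.0279]
force: [0.7, 1.4, 0.1]
finger_force: 0.6
w16 ctr [664.5607 -40.575 ] (46.455936431884766, 15.343297004699707) yaw 15.005486 off 0.015607212881354282 pix [327.7844 254.2844]
w16 ctr [654.8075  76.9134] (66.77690124511719, 13.960927963256836) yaw 84.271515 off -0.16611376762456784 pix [ 99.6474 227.9256]
```

```bash
python3 -m inch '[[0,0.0017,0,0,0],[0,0.0016,0,0,0],[0,0,0,0,0],[0,0,0,0,0]]'|grep -E 'pos|e:'
python3 -m inch '[[0,-0.01,0,0,0],[0,-0.01,0,0,0],[0,0,-0.06,0,0],[0,0,-0.06,0,0],[-0.06,0.04,-0.05,0,60],[-0.06,0.04,0,0,60],[-0.04,0.03,0,0,60],[0,0,0,0,60],[0,0,0,0,60]]'|grep -E 'clock|pos|e:'
python3 blk.py w17 .032; python3 fen.py w17
cat > prof.py <<'E'
from h import *
import sys
f0,yaw=sys.argv[1],np.radians(float(sys.argv[2])); im,c=load(f0); o=np.array([.4692,-.1091])
f=np.array([np.cos(yaw),np.sin(yaw)]);n=np.array([-f[1],f[0]])
for s in map(float,sys.argv[3:]):
    print(s,' '.join(f"{round(k*1000)}:{im[tuple(np.round(proj(c,[*(o+s*f+k*n),.04],True)).astype(int)[::-1])][0]}" for k in np.arange(-.030,.030,.002)))
E
python3 prof.py w17 13.6 .2 .21 .22
```

```text
tool_pos: [0.6531, -0.0267, 0.028]
force: [0.6, 1.3, 0.6]
finger_force: 0.6
clock: 56.58
tool_pos: [0.5394, -0.1288, 0.1836]
force: [-0.4, 0.6, -0.0]
finger_force: 0.0
(array([ 0.4378, -0.1824]), 64.72845458984375, 5.458378314971924, np.float32(87.62171), 211.0, array([311.4762, 307.8889]))
(array([ 0.4776, -0.2573]), 52.20282745361328, 27.390151977539062, np.float32(87.665695), 723.0, array([396.7636, 284.8182]))
(array([ 0.4808, -0.1811]), 33.82188415527344, 27.473529815673828, np.float32(87.864265), 724.0, array([321.6698, 271.0283]))
(array([ 0.5456, -0.3512]), 41.06461715698242, 31.73611068725586, np.float32(84.27865), 748.0, array([487.602 , 243.5204]))
(array([0.4881, 0.1434]), 117.21016693115234, 32.241363525390625, np.float32(87.64529), 1889.0, array([ 35.3958, 191.2708]))
(array([ 0.6385, -0.3582]), 41.536949157714844, 32.00043487548828, np.float32(101.14297), 769.0, array([520.0093, 162.9815]))
(array([ 0.6387, -0.2773]), 41.581199645996094, 31.585899353027344, np.float32(81.91608), 1134.0, array([461.6667, 137.8417]))
(array([0.5865, 0.1034]), 79.47614288330078, 78.642517
[... 399 characters left out ...]
 off 0.017290254701305085 pix [225.4289 117.6783]
0.2 -30:216 -28:219 -26:220 -24:112 -22:218 -20:221 -18:220 -16:215 -14:216 -12:217 -10:220 -8:218 -6:220 -4:219 -2:222 0:220 2:220 4:221 6:219 8:164 10:56 12:56 14:55 16:54 18:55 20:158 22:208 24:207 26:205 28:210
0.21 -30:219 -28:220 -26:220 -24:117 -22:219 -20:220 -18:221 -16:213 -14:214 -12:218 -10:221 -8:219 -6:220 -4:221 -2:220 0:221 2:220 4:221 6:217 8:213 10:53 12:61 14:57 16:52 18:50 20:134 22:204 24:204 26:213 28:215
0.22 -30:221 -28:218 -26:217 -24:117 -22:218 -20:219 -18:220 -16:213 -14:215 -12:219 -10:220 -8:219 -6:221 -4:220 -2:220 0:220 2:219 4:219 6:217 8:206 10:92 12:105 14:116 16:125 18:135 20:132 22:206 24:213 26:214 28:215
```

Fence is back at 13.3° with the block still flush. Next block C, placed by geometry with about 1.5 mm clearance.

```bash
python3 -m inch '[[0.0154,0.042,0,0,58],[0.0154,0.042,0,0,58],[0.0154,0.042,0,0,58],[0.0155,0.0418,0,0,58],[0,0,0,-0.1706,58],[0,0,0,-0.1706,58],[0,0,0,-0.1706,58],[0,0,0,-0.1706,58],[0,0,0,-0.1706,58],[0,0,0,-0.1706,58],[0,0,0,-0.1706,58],[0,0,0,0,58]]'|grep -E 'clock|pos|rot'
python3 -m inch '[[0,0,0.06,0,58],[0,0,0.04,0,58],[0,0,0,0,58],[0,0,0,0,58]]'|grep -E 'clock|pos|rot'
```

```text
clock: 58.12
tool_pos: [0.6396, -0.2764, 0.1829]
tcp_rot: [[0.139, 0.99, -0.0], [0.99, -0.139, 0.0], [0.0, -0.0, -1.0]]
clock: 58.62
tool_pos: [0.64, -0.278, 0.0849]
tcp_rot: [[0.14, 0.99, 0.002], [0.99, -0.14, -0.001], [-0.001, 0.002, -1.0]]
```

```bash
python3 -m inch '[[0,-0.0013,0.03,0,58],[0,0,0.0244,0,58],[0,0,0,0,58],[0,0,0,0,58],[0,0,0,0,20],[0,0,0,0,20],[0,0,0,0,20],[0,0,0,0,20]]' 35|grep -E 'pos|e:|width'
python3 -m inch '[[0,0,-0.02,0,20],[0,0,-0.06,0,20],[0,0,-0.03,0,20],[0,0,0,0.1706,20],[0,0,0,0.1706,20],[0,0,0,0.1706,20],[0,0,0,0.1706,20],[0,0,0,0.1706,20],[0,0,0,0.1706,20],[0,0,0,0.1706,20],[0,0,0,0,20]]'|grep -E 'clock|pos|e:|width|rot'
```

```text
tool_pos: [0.6385, -0.2784, 0.0308]
force: [0.1, -0.3, 6.2]
width: 0.364
finger_force: 36.3
clock: 61.0
tool_pos: [0.6369, -0.2775, 0.1394]
tcp_rot: [[0.972, 0.237, -0.0], [0.237, -0.972, 0.0], [-0.0, -0.0, -1.0]]
force: [0.4, 0.1, -0.5]
width: 0.364
finger_force: 35.6
```

```bash
python3 -m inch '[[0.0102,-0.0471,0,0,20],[0.0102,-0.0471,0,0,20],[0.0102,-0.0471,0,0,20],[0.0102,-0.0471,0,0,20],[0,0,0.04,0,20],[0,0,0.03,0,20],[0,0,0,0,20],[0,0,0,0,20]]'|grep -E 'clock|pos|e:|width'
cat > go.py <<'E'
from h import *
import sys
s,nt,z,yaw=map(float,sys.argv[1:5]); S=env.sense(); p=S['tool_pos']; R=S['tcp_rot']; yaw=np.radians(yaw)
f=np.array([np.cos(yaw),np.sin(yaw)]);n=np.array([-f[1],f[0]]);o=np.array([.4692,-.1091])
t=np.array([*(o+s*f+nt*n),z]); v=p[:2]-o
print('now s n',v@f,v@n,'tool shift',R.T@(t-p),'yaw',np.degrees(np.arctan2(R[1,0],R[0,0])))
E
python3 go.py .164 -.0082 .0393 13.4
```

```text
clock: 62.0
tool_pos: [0.6335, -0.0853, 0.0702]
force: [0.1, 0.2, -0.3]
width: 0.365
finger_force: 35.6
now s n 0.16531208354245733 -0.014914537241741384 tool shift [-0.00133025 -0.00674011  0.03089868] yaw 13.623588759774306
```

```bash
python3 -m inch '[[-0.0013,0,0.02,0.004,20],[0,0,0.0107,0,20],[0,0,0,0,20],[0,0,0,0,20]]'|grep -E 'pos|e:'
python3 go.py .164 -.0082 .0393 13.4
```

```text
tool_pos: [0.6314, -0.0854, 0.0382]
force: [0.1, 0.1, 0.3]
finger_force: 36.5
now s n 0.16327517257808072 -0.014570346888386583 tool shift [ 0.00071775 -0.00637109 -0.00111473] yaw 13.336377844828599
```

```bash
python3 -m inch '[[0,-0.003,0,0,20],[0,-0.003,0,0,20],[0,0,0,0,20],[0,0,0,0,20],[0,0,0,0,20]]'|grep -E 'pos|e:'
python3 go.py .164 -.0082 .0393 13.4
```

```text
tool_pos: [0.6298, -0.0794, 0.0382]
force: [-0.2, 0.1, -0.5]
finger_force: 36.4
now s n 0.1631530989198078 -0.008288159702860346 tool shift [ 8.46402795e-04 -8.91882152e-05 -1.12891156e-03] yaw 13.344314502700254
```

```bash
python3 -m inch '[[0,0,0,0,58],[0,0,0,0,58],[0,0,0,0,58],[0,0,-0.03,0,58],[0,0,-0.06,0,58],[-0.05,0.03,-0.06,0,58],[-0.05,0.03,0,0,58],[0,0,0,0,58],[0,0,0,0,58]]'|grep -E 'clock|pos'
python3 blk.py w18 .032 | grep -E '4[0-9]\.[0-9]*, 3[0-9]'; python3 fen.py w18; python3 prof.py w18 13.4 .148 .164 .18 .205 .222
```

```text
clock: 64.25
tool_pos: [0.5572, -0.1507, 0.1732]
(array([ 0.5457, -0.3512]), 41.83943176269531, 31.583681106567383, np.float32(84.08992), 834.0, array([471.7885, 258.125 ]))
(array([ 0.6384, -0.3583]), 41.57622146606445, 32.08537673950195, np.float32(101.41518), 889.5, array([506.9145, 174.1795]))
w18 ctr [657.7782 164.8986] (87.75013732910156, 21.179697036743164) yaw 85.5412 off -0.166706210350836 pix [29.1187 52.9452]
w18 ctr [599.2278 -60.9563] (177.24317932128906, 15.402466773986816) yaw 13.363136 off 0.016787914219876538 pix [194.891  131.5617]
w18 ctr [705.7596 135.0883] (130.90261840820312, 20.80596351623535) yaw 86.966385 off -0.2233051633992354 pix [60.0218  6.7743]
0.148 -30:222 -28:124 -26:89 -24:213 -22:221 -20:223 -18:218 -16:214 -14:217 -12:220 -10:221 -8:219 -6:223 -4:223 -2:222 0:223 2:222 4:221 6:215 8:70 10:57 12:55 14:59 16:57 18:107 20:218 22:218 24:215 26:216 28:219
0.164 -30:219 -28:133 -26:91 -24:203 -22:222 -20:223 -18:215 -16:215 -14:218 -12:222 -10:221 -8:218 -6:221 -4:222 -2:224 0:221 2:222 4:220 6:216 8:51 10:56 12:54 14:60 16:57 18:71 20:215 22:217 24:219 26:218 28:216
0.18 -30:218 -28:169 -26:86 -24:192 -22:223 -20:223 -18:216 -16:217 -14:219 -12:222 -10:222 -8:219 -6:222 -4:222 -2:222 0:221 2:221 4:220 6:216 8:64 10:56 12:56 14:55 16:54 18:140 20:218 22:216 24:211 26:210 28:208
0.205 -30:220 -28:220 -26:100 -24:88 -22:207 -20:221 -18:221 -16:217 -14:213 -12:215 -10:219 -8:221 -6:217 -4:221 -2:222 0:221 2:220 4:221 6:219 8:215 10:73 12:58 14:55 16:57 18:131 20:208 22:205 24:209 26:215 28:216
0.222 -30:218 -28:215 -26:96 -24:85 -22:216 -20:221 -18:219 -16:217 -14:213 -12:216 -10:218 -8:218 -6:217 -4:219 -2:220 0:221 2:220 4:221 6:219 8:215 10:210 12:205 14:201 16:200 18:196 20:212 22:214 24:216 26:215 28:212
```

```bash
python3 -m inch '[[-0.0144,0.0481,0,0,58],[-0.0144,0.0481,0,0,58],[-0.0144,0.0481,0,0,58],[-0.0144,0.0481,0,0,58],[0,0,0,-0.1764,58],[0,0,0,-0.1764,58],[0,0,0,-0.1764,58],[0,0,0,-0.1764,58],[0,0,0,-0.1764,58],[0,0,0,-0.1764,58],[0,0,0,-0.1764,58],[0,0,0,0,58]]'|grep -E 'clock|pos|rot'
python3 -m inch '[[0,0,0.06,0,58],[0,0,0.03,0,58],[0,0,0,0,58],[0,0,0,0,58]]'|grep -E 'clock|pos|rot'
python3 - <<'E'
from h import *
S=env.sense();p=S['tool_pos'];R=S['tcp_rot'];print(R.T@(np.array([.5457,-.3512,.0306])-p),np.degrees(np.arctan2(R[1,0],R[0,0])))
E
```

```text
clock: 65.8
tool_pos: [0.5465, -0.3501, 0.1724]
tcp_rot: [[0.103, 0.995, -0.0], [0.995, -0.103, 0.001], [0.001, -0.001, -1.0]]
clock: 66.3
tool_pos: [0.5467, -0.3515, 0.0843]
tcp_rot: [[0.104, 0.995, 0.002], [0.995, -0.104, -0.001], [-0.001, 0.002, -1.0]]
[ 0.00026036 -0.00117544  0.05367024] 84.04666929182392
```

```bash
python3 -m inch '[[0,-0.001,0.03,0,58],[0,0,0.0237,0,58],[0,0,0,0,58],[0,0,0,0,58],[0,0,0,0,20],[0,0,0,0,20],[0,0,0,0,20],[0,0,0,0,20]]' 35|grep -E 'pos|e:|width'
python3 -m inch '[[0,0,-0.02,0,20],[0,0,-0.06,0,20],[0,0,-0.03,0,20],[0,0,0,0.1764,20],[0,0,0,0.1764,20],[0,0,0,0.1764,20],[0,0,0,0.1764,20],[0,0,0,0.1764,20],[0,0,0,0.1764,20],[0,0,0,0.1764,20],[0,0,0,0,20]]'|grep -E 'clock|pos|e:|width|rot'
python3 go.py .112 -.0142 .075 13.4
```

```text
tool_pos: [0.5461, -0.3522, 0.0318]
force: [0.5, 0.7, 7.0]
width: 0.365
finger_force: 36.5
clock: 68.68
tool_pos: [0.5443, -0.3509, 0.1402]
tcp_rot: [[0.973, 0.233, 0.0], [0.233, -0.973, -0.0], [0.0, 0.0, -1.0]]
force: [0.3, -0.3, -1.1]
width: 0.366
finger_force: 35.7
now s n 0.017054115519327232 -0.25261938209555235 tool shift [ 0.09517139 -0.238338    0.06516621] yaw 13.456278900986836
```

```bash
python3 -m inch '[[0.019,-0.0477,0,0,20],[0.019,-0.0477,0,0,20],[0.019,-0.0477,0,0,20],[0.019,-0.0477,0,0,20],[0.019,-0.0477,0,0,20],[0,0,0.04,0,20],[0,0,0.025,0,20],[0,0,0,0,20],[0,0,0,0,20]]'|grep -E 'clock|pos|e:|width'
python3 go.py .112 -.0072 .0402 13.4
```

```text
clock: 69.8
tool_pos: [0.5827, -0.0974, 0.0756]
force: [-0.7, 0.0, -0.5]
width: 0.364
finger_force: 35.7
now s n 0.11314416463266802 -0.014895295460635411 tool shift [-0.00119947 -0.00772328  0.0354302 ] yaw 13.394959268383131
```

```bash
python3 -m inch '[[-0.001,0,0.025,0,20],[0,0,0.0095,0,20],[0,-0.003,0,0,20],[0,-0.004,0,0,20],[0,0,0,0,20],[0,0,0,0,20],[0,0,0,0,20]]'|grep -E 'pos|e:'
python3 go.py .112 -.0072 .0402 13.4
```

```text
tool_pos: [0.5793, -0.0904, 0.0401]
force: [-0.2, 0.2, 0.3]
finger_force: 35.7
now s n 0.11146096308896485 -0.007373248678687261 tool shift [ 0.00053888 -0.00017378 -0.00010305] yaw 13.342444341687536
```

Good: release, retreat and measure.

```bash
python3 -m inch '[[0,0,0,0,58],[0,0,0,0,58],[0,0,0,0,58],[0,0,-0.03,0,58],[0,0,-0.06,0,58],[-0.02,0.03,-0.06,0,58],[-0.02,0.03,0,0,58],[0,0,0,0,58],[0,0,0,0,58]]'|grep -E 'clock|pos'
python3 blk.py w19 .032 | grep -E '4[0-9]\.[0-9]*, 3[0-9]'; python3 fen.py w19|grep -E 'yaw 1'; python3 prof.py w19 13.4 .096 .112 .127 .164
python3 - <<'E'
from h import *
S=env.sense();p=S['tool_pos'];R=S['tcp_rot'];print(R.T@(np.array([.6384,-.3583,.0306])-p),np.degrees(np.arctan2(R[1,0],R[0,0])))
E
```

```text
clock: 71.8
tool_pos: [0.5551, -0.154, 0.183]
(array([ 0.6383, -0.3584]), 41.55928039550781, 32.084354400634766, np.float32(101.18785), 874.0, array([499.7845, 169.4483]))
w19 ctr [599.4397 -60.8771] (176.48558044433594, 15.382615089416504) yaw 13.453018 off 0.016599759033790736 pix [194.2482 128.9754]
0.096 -30:222 -28:222 -26:117 -24:115 -22:222 -20:223 -18:222 -16:214 -14:218 -12:220 -10:223 -8:219 -6:221 -4:224 -2:224 0:223 2:223 4:223 6:218 8:134 10:56 12:56 14:56 16:56 18:102 20:223 22:224 24:222 26:222 28:225
0.112 -30:224 -28:190 -26:89 -24:152 -22:222 -20:223 -18:220 -16:213 -14:217 -12:221 -10:222 -8:221 -6:222 -4:224 -2:222 0:224 2:222 4:223 6:219 8:122 10:57 12:57 14:54 16:53 18:104 20:220 22:223 24:224 26:223 28:222
0.127 -30:224 -28:200 -26:91 -24:106 -22:224 -20:224 -18:223 -16:215 -14:218 -12:220 -10:221 -8:223 -6:223 -4:223 -2:223 0:224 2:224 4:222 6:221 8:90 10:54 12:51 14:59 16:57 18:114 20:222 22:223 24:222 26:221 28:217
0.164 -30:219 -28:111 -26:89 -24:218 -22:222 -20:222 -18:218 -16:216 -14:218 -12:221 -10:222 -8:220 -6:223 -4:223 -2:223 0:222 2:222 4:222 6:219 8:62 10:54 12:52 14:57 16:53 18:90 20:215 22:217 24:219 26:218 28:217
[0.03393883 0.21850512 0.15181897] 13.343555655606918
```

```bash
python3 -m inch '[[0.0085,0.0546,0,0,58],[0.0085,0.0546,0,0,58],[0.0085,0.0546,0,0,58],[0.0085,0.0546,0,0,58],[0,0,0,-0.1704,58],[0,0,0,-0.1704,58],[0,0,0,-0.1704,58],[0,0,0,-0.1704,58],[0,0,0,-0.1704,58],[0,0,0,-0.1704,58],[0,0,0,-0.1704,58],[0,0,0,-0.1704,58]]'|grep -E 'clock|pos|rot'
python3 -m inch '[[0,0,0,-0.1704,58],[0,0,0.06,0,58],[0,0,0.035,0,58],[0,0,0,0,58],[0,0,0,0,58]]'|grep -E 'clock|pos|rot'
python3 blk.py w20 .032 | grep -E '4[0-9]\.[0-9]*, 3[0-9]'
python3 - <<'E'
from h import *
S=env.sense();p=S['tool_pos'];R=S['tcp_rot'];print(R.T@(np.array([.6384,-.3583,.0306])-p),np.degrees(np.arctan2(R[1,0],R[0,0])))
E
```

```text
clock: 73.35
tool_pos: [0.6393, -0.3574, 0.1819]
tcp_rot: [[-0.032, 0.999, -0.002], [0.999, 0.032, 0.002], [0.002, -0.002, -1.0]]
clock: 73.97
tool_pos: [0.6402, -0.3589, 0.0894]
tcp_rot: [[-0.195, 0.981, 0.001], [0.981, 0.195, -0.001], [-0.001, 0.001, -1.0]]
(array([ 0.6384, -0.3589]), 40.817649841308594, 31.956186294555664, np.float32(101.24337), 3089.0, array([283.5333, 234.1815]))
[ 0.00182708 -0.00231544  0.06011747] 101.24713311942739
```

```bash
python3 -m inch '[[0.001,-0.0018,0.03,0,58],[0,0,0.0285,0,58],[0,0,0,0,58],[0,0,0,0,58],[0,0,0,0,20],[0,0,0,0,20],[0,0,0,0,20],[0,0,0,0,20]]' 35|grep -E 'pos|e:|width'
python3 -m inch '[[0,0,-0.02,0,20],[0,0,-0.06,0,20],[0,0,-0.03,0,20],[0,0,0,0.1704,20],[0,0,0,0.1704,20],[0,0,0,0.1704,20],[0,0,0,0.1704,20],[0,0,0,0.1704,20],[0,0,0,0.1704,20],[0,0,0,0.1704,20],[0,0,0,0.1704,20],[0,0,0,0.1704,20]]'|grep -E 'clock|pos|e:|width|rot'
python3 -m inch '[[0,0,0,0,20]]'|grep pos
python3 go.py .060 -.0142 .075 13.4
```

```text
tool_pos: [0.639, -0.3596, 0.033]
force: [0.4, -0.1, 6.5]
width: 0.363
finger_force: 36.5
clock: 76.53
tool_pos: [0.6368, -0.3583, 0.1408]
tcp_rot: [[0.974, 0.225, -0.0], [0.225, -0.974, 0.0], [-0.0, -0.0, -1.0]]
force: [0.1, 0.6, -0.5]
width: 0.366
finger_force: 35.7
tool_pos: [0.6369, -0.3583, 0.1407]
now s n 0.10536261261965627 -0.28130521344764053 tool shift [-0.04513103 -0.26714092  0.06566643] yaw 13.44954133893028
```

```bash
python3 -m inch '[[-0.0082,-0.0534,0,0,20],[-0.0082,-0.0534,0,0,20],[-0.0082,-0.0534,0,0,20],[-0.0082,-0.0534,0,0,20],[-0.0082,-0.0534,0,0,20],[0,0,0.04,0,20],[0,0,0.023,0,20],[0,0,0,0,20],[0,0,0,0,20]]'|grep -E 'clock|pos|e:|width'
python3 go.py .064 -.0072 .0416 13.4
```

```text
clock: 77.78
tool_pos: [0.5365, -0.1085, 0.0781]
force: [0.5, -0.3, -0.4]
width: 0.363
finger_force: 35.7
now s n 0.0655841083041891 -0.014993941349751341 tool shift [-0.00164066 -0.00782519  0.03651082] yaw 13.396922096517402
```

```bash
python3 -m inch '[[-0.0012,0,0.025,0,20],[0,0,0.0105,0,20],[0,-0.003,0,0,20],[0,-0.004,0,0,20],[0,0,0,0,20],[0,0,0,0,20],[0,0,0,0,20]]'|grep -E 'pos|e:'
python3 go.py .064 -.0072 .0415 13.4
```

```text
tool_pos: [0.5329, -0.1016, 0.0417]
force: [-0.4, -0.5, -0.7]
finger_force: 35.7
now s n 0.06368907110046813 -0.007448946127362456 tool shift [ 0.00031063 -0.00024928  0.00021993] yaw 13.344175533330894
```

```bash
python3 -m inch '[[0,0,0,0,58],[0,0,0,0,58],[0,0,0,0,58],[0,0,-0.03,0,58],[0,0,-0.06,0,58],[0,0.03,-0.06,0,58],[0,0.03,0,0,58],[0,0,0,0,58],[0,0,0,0,58]]'|grep -E 'clock|pos'
python3 blk.py w21 .032 | grep -E '4[0-9]\.[0-9]*, 3[0-9]'; python3 fen.py w21|grep -E 'yaw 1'; python3 prof.py w21 13.4 .047 .064 .080 .096 .127 .149 .18 .2 .222
python3 - <<'E'
from h import *
import cv2
im,c=load('w21'); yaw=np.radians(13.4); o=np.array([.4692,-.1091]); f=np.array([np.cos(yaw),np.sin(yaw)]);n=np.array([-f[1],f[0]])
print(' '.join(f"{round(s*1000)}:{im[tuple(np.round(proj(c,[*(o+s*f-.004*n),.04],True)).astype(int)[::-1])][0]}" for s in np.arange(.030,.245,.002)))
hsv=cv2.cvtColor(np.ascontiguousarray(im),cv2.COLOR_RGB2HSV)
m=((hsv[:,:,0]<6)|(hsv[:,:,0]>174))&(hsv[:,:,1]>150)&(hsv[:,:,2]>80)
nn,l,s,ce=cv2.connectedComponentsWithStats(m.astype(np.uint8)); print([(s[i],ce[i]) for i in range(1,nn) if s[i][4]>60])
ex=np.array([-.0395,-.9992]); ey=np.array([.9992,-.0395])
for a in (0,.26,.52):
    t=np.radians(35)-a; print(a,proj(c,[*(o-(.042+.055*np.cos(t))*ex-.0125*ey),.020+.055*np.sin(t)],True))
E
```

```text
clock: 79.78
tool_pos: [0.545, -0.1572, 0.1864]
(array([ 0.5323, -0.1003]), 42.06998062133789, 32.64741516113281, np.float32(13.581675), 1525.0, array([219.8077, 198.7885]))
w21 ctr [599.5786 -60.7791] (176.3133544921875, 15.230270385742188) yaw 13.26474 off 0.01711623477799548 pix [193.5829 116.9221]
0.047 -30:219 -28:219 -26:223 -24:171 -22:224 -20:224 -18:223 -16:215 -14:217 -12:220 -10:223 -8:220 -6:221 -4:223 -2:224 0:225 2:226 4:224 6:219 8:192 10:220 12:218 14:219 16:219 18:221 20:221 22:221 24:220 26:223 28:222
0.064 -30:220 -28:163 -26:92 -24:116 -22:225 -20:224 -18:222 -16:215 -14:218 -12:221 -10:223 -8:222 -6:223 -4:225 -2:224 0:224 2:224 4:224 6:220 8:169 10:54 12:56 14:57 16:58 18:97 20:212 22:214 24:219 26:223 28:223
0.08 -30:216 -28:214 -26:95 -24:113 -22:224 -20:225 -18:223 -16:215 -14:219 -12:223 -10:223 -8:221 -6:223 -4:224 -2:225 0:224 2:225 4:223 6:222 8:161 10:61 12:60 14:57 16:59 18:89 20:217 22:224 24:225 26:223 28:226
0.096 -30:224 -28:218 -26:108 -24:146 -22:224 -20:223 -18:221 -16:215 -14:217 -12:221 -10:223 -8:221 -6:222 -4:224 -2:224 0:224 2:224 4:222 6:22
[... 1543 characters left out ...]
36:159 138:134 140:135 142:107 144:212 146:224 148:224 150:223 152:224 154:223 156:224 158:223 160:223 162:223 164:223 166:224 168:223 170:224 172:223 174:224 176:224 178:223 180:224 182:222 184:206 186:145 188:146 190:143 192:73 194:75 196:89 198:214 200:223 202:222 204:222 206:222 208:221 210:223 212:222 214:223 216:221 218:222 220:220 222:221 224:222 226:222 228:222 230:221 232:220 234:220 236:222 238:192 240:185 242:12 244:23
[(array([  0,   7,  20,  12, 210], dtype=int32), array([ 8.79047619, 12.40952381])), (array([129, 239,  45,  24, 576], dtype=int32), array([150.67013889, 250.42881944]))]
0 [125.79092341 257.43765335]
0.26 [125.38923843 250.38814929]
0.52 [128.47073995 244.32629399]
```

Everything checks out: fence 13.3°, clamp lever home and all four blocks within about 2 mm of the face. Handing in.

```bash
python3 -c "
from workcell import workorder
print(workorder.finish_job())"
```

```text
the job is handed in; nothing more can be done
None
```

I did the whole sequence and handed the job in at about 80 s; no verdict came back. At the last look the fence was clamped at 13.3° against the corner's 13.6°, the four blocks were within about 2 mm of it, and the bevel had measured locked on its mat before I fetched the blocks. While I was seating the first block, the clamped fence gave way by about 1.6°; I pushed it back and placed the other three without pressing on it.

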